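Put the mending and stain-care things back in their holders

ROBOT

A 7-joint arm with a two-finger parallel gripper is mounted at the origin on a cart in front of the work surface, level with it; the furniture and walls round the work are solid. World frame = base frame: x ahead of the robot, y to its left, z up, the work surface at z = 0. Lengths are in mm, angles in rad, forces in N, time in s.
With the tool pointing down it reaches from about 400 to 875 mm from the base axis. Payload 4.4 kg.
Tool frame: the origin (TCP) lies at the very end of the fingers, on their centre line; the grasp point (between the pads) lies 19 mm behind it; y points along the fingers, z is the direction in which the jaws open and shut, and the axes are right-handed (so a half turn about y gives the same grasp; the last joint's range is limited). The gripper opens to 85 mm and grips with 20 to 120 N. Pads are 22 mm wide; open, the fingers measure 114 mm over their backs; the gripper's body (76 mm by 85 mm) begins 54 mm behind the grasp point. The pads swing forward as they close: fully open they stand 13 mm farther back than shut.
Start: joints at [1.177, 0.628, 0.038, 1.517, -0.027, 0.996, -0.02], TCP at [209.304, -615.394, 193.313] pointing down, gripper open.
Joint ranges: [-3.06, 3.06], [-0.37, 2.12], [-1.25, 1.32], [0.18, 2.47], [-1.1, 4.24], [0.23, 1.98], [-2.94, 2.94]. Speed limits (rad/s): [2.57, 2.57, 3.14, 3.14, 3.14, 3.14, 3.14].

INTERFACE

Orientations are given as [roll, pitch, yaw] about the fixed x, y, z axes, in that order (R = Rz(yaw) Ry(pitch) Rx(roll)).
In Python, from cell import * gives the robot as it stands.
- The arm moves only by the tool apply_moves, never from a script. Its argument "targets" is a list of rows, each a list of 6 numbers: the shift along the tool's x, y, z in units of 40 mm (1.0 is 40 mm), then the turn, a rotation vector about the tool's x, y, z in units of 8 degrees (1.0 is 8 degrees). A call has 1 to 12 rows; each row shifts and turns the commanded pose from where the row before left it, along the tool's axes as they then stand; what a row does not reach is not made up. A row lasts 1/8 s, in which the tool goes at most 62.5 mm and 10.7 degrees, less where a joint would pass 70% of its speed; a pose out of reach is approached as far as the arm can. A call is refused whole if a number of a shift passes 1 or a number of a turn 1, either way. A call with a gripper value outside its range is refused whole. "jaw" is the gripper command: -1 is shut, 1 is fully open, values between are in proportion, set as the call begins (left out, the last holds). The fingers move at their own pace and stop on an object; the grip force is fixed at half the most. Time passes only in rows, so rows that do not move let the fingers close. It gives the time, the measured TCP pose, the force and the opening at its end, in the units of the state.
- read_state(): the state, without advancing time (a new reading comes with each control period).
- get_image(name): name is "scene" or "side" or "wrist"; returns the picture (480x640x3 uint8, red, green, blue); there is no depth.
- calibration(name): a dict with "fx", "fy", "cx", "cy" (pixels), "k1" (the pictures are not rectified: a ray, as slopes to the right and down, at radius r is drawn at 1 + k1 r^2 times it, then the intrinsics apply), "world_from_camera" (4x4, takes a point from camera to world coordinates). Camera axes: x right, y down, z forward; pixel columns grow to the right and rows downward; lengths in mm; the calibration is good to about 2 mm. A picture is of the moment at which its call begins: read the wrist's pose just before it. calibration takes no time and is no camera call; for the wrist camera it gives the pose at the moment of the call.
- finish_job(): hands the job in, once; it reports no verdict.
The state is a dict: "clock": time; "qpos": joint angles; "qd": joint speeds; "tau": joint torques, N m; "eef_pos": TCP position; "tool_rot": TCP orientation; "force": force on the tool from outside, world axes, zero at the start; "torque": the same for the moment, N m; "width": finger opening in mm.
Only numpy, scipy, OpenCV 4.12 (cv2) and the standard library are available. Lean on these libraries where they do the work, as an engineer would, in place of code of your own. Each camera call takes 0.05 s, during which the arm holds its last target. There are 200 camera calls.

TASK

Clear up the worktop in front of you by putting each of the four things that stand about there into the place made for it: the dropper bottle upright in the round wooden cup, the tape measure upright in the oblong wooden dish (lying along the dish, down on its floor), the marker pen along the pen rest with both cradles carrying it, and the knobbed lid centred on the grey pot with the two ears. Set things down, do not drop them; leave the small can without ears and the reel of cotton where they are, and the bottles and tools in the far left corner are not part of the job.

Things in the scene. Friction and masses are not known exactly. Their poses are not given: they have to be found in the camera images.
- bottle_center (a point): Brown dropper bottle with a black rubber top, standing upright and loose on the worktop: 102 mm high; round body 32 mm in diameter up to 70 mm above its underside, then narrower (24 mm neck, 13 mm rubber bulb). This point is on its axis, 51 mm above its underside; z is up along the bottle. Grasp it round the body about here. About 70 g. (A like bottle in the far left corner is scenery.)
- measure_center (a point): Dark grey pocket tape measure with a pale round face on each side, standing upright and loose: 29 mm thick (its x), 65 mm long (its y), 64 mm high (its z). This point is its middle, 32 mm above its underside. Grasp it across the 29 mm thickness; its two flat sides face +x and -x. It may lean by up to 4 degrees. About 160 g. (A like one in the far left corner is scenery.)
- marker_center (a point): White marker pen with a black cap, lying loose on the worktop: 135 mm long (its y), about 17 mm thick. This point is its middle, 8 mm above what it lies on. Grasp it across at the middle. It may roll, so its x and z axes mean nothing. About 20 g.
- lid_knob (a point): Loose lid of the pot, lying flat: grey metal disc, 81 mm in diameter, 10 mm thick, with a round light wooden knob; 52 mm high in all. This point is the middle of the knob, on the axis, 34 mm above the underside; the knob is 44 mm wide and spans 12 to 52 mm above the underside. Take it by the knob, fingertips above the disc. z is up. About 75 g.
- bottle_cup: Round turned cup of light wood, fixed to the worktop, for the dropper bottle: outside 60 mm in diameter, 22 mm high, open at the top, inside 53 mm in diameter; its floor is 4 mm above the worktop. Origin: centre of its underside, on the worktop.
- measure_dish: Oblong low dish of light wood, fixed, for the tape measure: outside 56 mm (its x) by 92 mm (its y), lip 12 mm high, inside 46 by 82 mm, floor 4 mm above the worktop; in the middle of each long side the lip has a 50 mm gap for the fingers. Origin: centre of its underside, on the worktop. The tape measure's length goes along y, either way round.
- pen_rest: Pen rest of light wood, fixed: foot board 50 mm (x) by 124 mm (y), 6 mm thick, with a forked cradle (16 mm thick along y) centred 46 mm either side of its middle; 76 mm free between. Fork channel 32 mm wide (x), floor 24 mm, prongs 34 mm above the worktop. Origin: centre of underside. The pen lies along y, either way round, middle over middle, its axis 32 mm above the worktop.
- pot: Grey metal pot, open at the top, 78 mm in diameter and 100 mm high, with a small ear on each side (94 mm over the ears, along its y), fixed to the worktop. Origin: centre of its underside, on the worktop. The lid lies on its rim, the lid's underside 100 mm above the worktop.
- small_can: Bystander, loose: plain grey metal can without ears, open at the top, 67 mm in diameter, 97 mm high, standing at the right near the dark cabinet. Origin: centre of its underside. Not to be moved.
- cotton_reel: Bystander, loose: white reel of cotton standing upright near the front edge of the worktop, 31 mm in diameter, 43 mm high. Origin: centre of its underside. Not to be moved.

How it is judged:
By the outcome, as a careful person would: the job done as asked, in the order asked, and still so for the second after the job is handed in, with the robot touching nothing.
It also fails if it takes over 112 s, if anything falls off the work surface, if the arm or the gripper's body presses on something with over 40 N, if the wrist force passes 120 N, or if a joint passes its speed limit or range.

## Working session

There is one attempt and no reset: what is moved stays moved. The work goes in short steps, Python scripts to look and compute and a tool call to move; the robot and the scene stay as the last step left them, time stands still between calls to the robot, and variables do not carry over. Pictures are saved under pics/ and viewed, about 12 in all and at most 16, crops included, and the job is handed in when it is done.

Besides the shell and the picture viewer there is one more tool, called after "Request:" by a JSON object that holds its "method" and its "body". apply_moves: Moves the arm, as the interface text tells. Its arguments: {"type":"object","properties":{"targets":{"type":"array"},"jaw":{"type":"number"}},"required":["targets"]}

```bash
ls; mkdir -p pics; python3 - <<'E'
from cell import *
import cv2, numpy as np
print(read_state())
for n in ("scene","side"):
    c=calibration(n); print(n,c)
    cv2.imwrite(f"pics/{n}0.png",get_image(n)[:,:,::-1])
E
```

```text
pics
{'clock': 0.0, 'qpos': array([ 1.17722685,  0.62936228,  0.03843629,  1.51834859, -0.0270237 ,
        0.99630918, -0.0199854 ]), 'qd': array([ 6.07386374e-04,  5.92681943e-04, -4.78099606e-04,  5.68256012e-05,
        3.95554442e-04,  9.07690361e-04, -1.39930892e-03]), 'tau': array([-6.41132319e-04, -5.63424361e+01,  1.22603774e+00, -1.93453735e+01,
        1.09904876e-02,  1.02621727e-02, -1.52277602e-05]), 'eef_pos': array([ 209.07011618, -614.72714464,  192.38479553]), 'tool_rot': array([-1.57270615e+00, -2.53434693e-06, -2.81381644e+00]), 'force': array([-0.17509332, -1.19254005, -0.39523159]), 'torque': array([-0.0138089 , -0.03978739,  0.014299  ]), 'width': 85.25121664671428}
scene {'fx': 480.8296406305566, 'fy': 480.8296406305566, 'cx': 319.01559217838474, 'cy': 232.9068977962353, 'k1': -0.02368112026438629, 'world_from_camera': array([[-4.62440906e-01, -4.07534422e-01,  7.87441492e-01,
        -3.40755697e+02],
       [-8.86647439e-01,  2.14730932e-01, -4.09569221e-01,
         4.38649177e+02],
       [-2.17448987e-03, -8.87584543e-01, -4.60639718e-01,
         5.27902031e+02],
       [ 0.00000000e+00,  0.00000000e+00,  0.00000000e+00,
         1.00000000e+00]])}
side {'fx': 516.7995148382753, 'fy': 516.7995148382753, 'cx': 320.46655491880944, 'cy': 243.7023859104603, 'k1': 0.006682974197033343, 'world_from_camera': array([[-9.99473697e-01,  3.48639231e-04, -3.24377574e-02,
         5.26899032e+02],
       [ 2.71846694e-02,  5.54628073e-01, -8.31654191e-01,
         9.73169667e+02],
       [ 1.77009436e-02, -8.32098299e-01, -5.54345648e-01,
         7.01975043e+02],
       [ 0.00000000e+00,  0.00000000e+00,  0.00000000e+00,
         1.00000000e+00]])}
```

View pics/scene0.png

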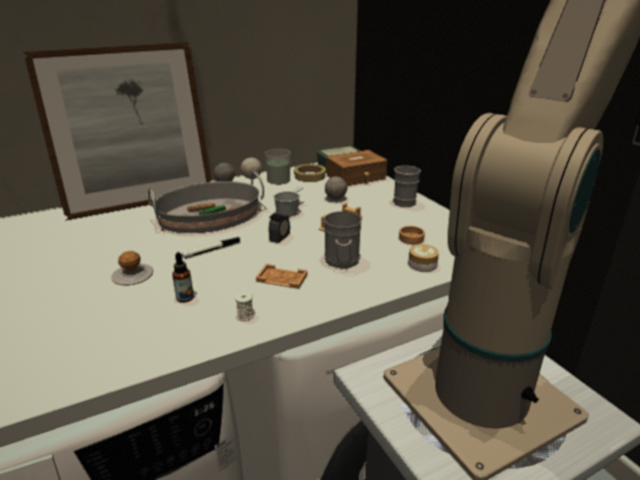

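View pics/side0.png

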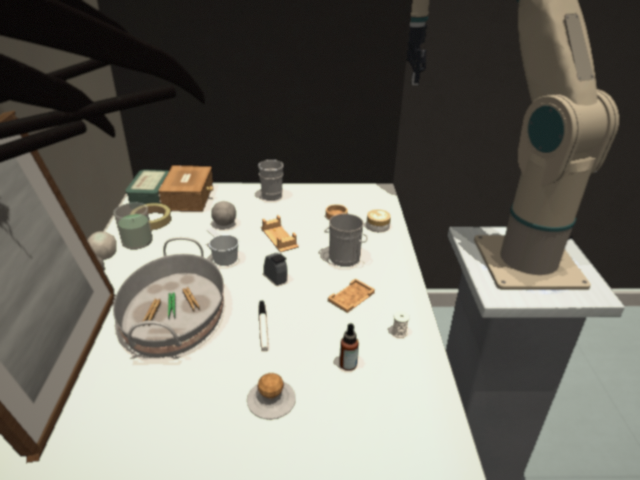

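Scene shows the lid (131,267), bottle (183,280), marker (213,247), measure (279,228), dish (282,276), pot (342,240), pen rest behind it (341,218) and cup (412,235). In the side view they are the lid (271,390), bottle (349,348), marker (264,325), measure (276,268), dish (352,295), pot (345,240), rest (279,234) and cup (337,212). I'll enlarge the side view to pick points.

```bash
cat > h.py <<'E'
from cell import *
import cv2, numpy as np
from scipy.spatial.transform import Rotation as Rn
def und(c,uv):
    p=np.array([(uv[0]-c["cx"])/c["fx"],(uv[1]-c["cy"])/c["fy"]]); q=p.copy()
    for _ in range(20): q=p/(1+c["k1"]*(q@q))
    return q
def ray(c,uv):
    T=c["world_from_camera"]; d=T[:3,:3]@np.r_[und(c,uv),1]; return T[:3,3],d/np.linalg.norm(d)
def onz(c,uv,z):
    o,d=ray(c,uv); return o+d*(z-o[2])/d[2]
def proj(c,P):
    T=c["world_from_camera"]; p=T[:3,:3].T@(np.asarray(P,float)-T[:3,3]); q=p[:2]/p[2]; q=q*(1+c["k1"]*(q@q))
    return np.array([c["fx"]*q[0]+c["cx"],c["fy"]*q[1]+c["cy"]])
def tri(rays):
    A=np.zeros((3,3));b=np.zeros(3);
    for o,d in rays: M=np.eye(3)-np.outer(d,d);A+=M;b+=M@o
    return np.linalg.solve(A,b)
E
python3 - <<'E'
import cv2
im=cv2.imread("pics/side0.png")
cv2.imwrite("pics/side0a.png",cv2.resize(im[195:425,235:415],None,fx=2.6*1.28,fy=2.6,interpolation=3)[:, :] if 0 else cv2.resize(im[195:345,235:400],None,fx=4,fy=4,interpolation=cv2.INTER_CUBIC))
im=cv2.imread("pics/scene0.png")
cv2.imwrite("pics/scene0a.png",cv2.resize(im[195:325,105:305],None,fx=4,fy=4,interpolation=cv2.INTER_CUBIC))
E
```

```text
(no output)
```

View pics/side0a.png

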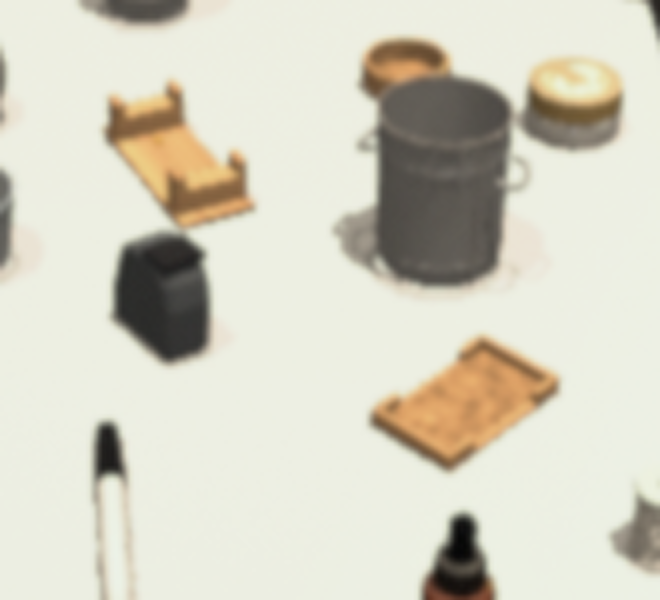

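View pics/scene0a.png

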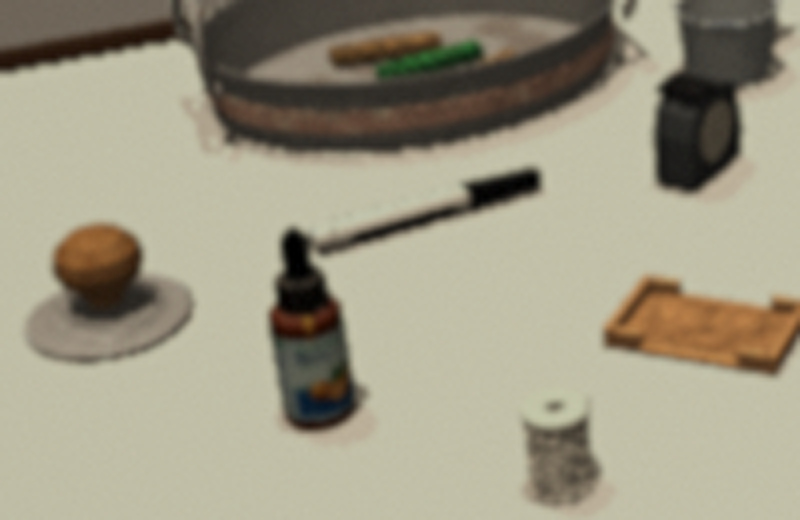

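Picks from the crops: bottle tip, measure base corners, dish corners, pot rim, prong tips and cup rim. Next I cast rays through them.

```bash
python3 - <<'E'
from h import *
np.set_printoptions(precision=1,suppress=True)
s=calibration("side");c=calibration("scene")
S=lambda u,v:(235+u/4,195+v/4); C=lambda u,v:(105+u/4,195+v/4)
print("bottle",tri([ray(s,S(462,515)),ray(c,C(294,231))]), onz(s,S(462,515),102),onz(c,C(294,231),102))
print("lid",onz(c,C(110,318),10),onz(s,(271,398),10))
for n,a,b in (("cap",S(107,424),C(539,178)),("tail",(264,348),C(322,246))): print(n,onz(s,a,8),onz(c,b,8))
print("measure",[onz(s,S(*p),0) for p in ((170,362),(113,316),(210,338))])
print("dish",[onz(s,S(*p),12) for p in ((481,337),(558,380),(450,458),(372,417))])
print("pot",onz(s,S(445,112),100),onz(s,S(379,112),100),onz(s,S(512,112),100),"ears",[onz(s,S(*p),80) for p in((368,137),(518,172))])
print("rest",[onz(s,S(*p),34) for p in ((115,95),(174,85),(237,155),(178,175))])
print("cup",onz(s,S(406,56),22), onz(c,(412,231),22))
print("reel",onz(c,(244,297),43))
print("can",onz(s,(271,167),97))
w=calibration("wrist");print(w["world_from_camera"],w["fx"],w["cx"],w["cy"])
st=read_state();R=Rn.from_euler("xyz",st["tool_rot"]).as_matrix();print(R);T=w["world_from_camera"]
print(R.T@T[:3,:3],R.T@(T[:3,3]-st["eef_pos"]))
E
```

```text
bottle [446.5 315.3  97.3] [447.3 318.7 102. ] [436.1 317.7 102. ]
lid [558.4 394.6  10. ] [581.3 397.8  10. ]
cap [613.7 145.8   8. ] [603.5 152.1   8. ]
tail [600.5 280.6   8. ] [584.2 281.4   8. ]
measure [array([584. ,  84.2,   0. ]), array([617.7,  42.6,   0. ]), array([562.8,  63. ,   0. ])]
dish [array([414.2,  78.3,  12. ]), array([376.3, 115.8,  12. ]), array([438.3, 178.3,  12. ]), array([476.5, 145.8,  12. ])]
pot [431.6 -13.5 100. ] [468.6 -13.4 100. ] [394.  -13.6 100. ] ears [array([474.1, -19. ,  80. ]), array([392.4,  17.4,  80. ])]
rest [array([ 626.8, -141.7,   34. ]), array([ 590.5, -154.1,   34. ]), array([549.5, -72. ,  34. ]), array([583.9, -50.1,  34. ])]
cup [ 440.2 -212.3   22. ] [ 432.7 -204.9   22. ]
reel [334.  235.5  43. ]
can [ 615.2 -308.7   97. ]
[[   0.3   -0.9   -0.3  284.1]
 [  -0.9   -0.3   -0.1 -589. ]
 [  -0.     0.3   -1.   371.9]
 [   0.     0.     0.     1. ]] 402.4183642841092 316.4226436874618 237.08397156480981
[[-0.9 -0.   0.3]
 [-0.3  0.  -0.9]
 [-0.  -1.  -0. ]]
[[ 0.   1.   0.3]
 [ 0.  -0.3  1. ]
 [ 1.  -0.  -0. ]] [ -79.3 -179.4   -0.6]
```

```bash
python3 - <<'E'
from h import *
np.set_printoptions(precision=1,suppress=True)
s=calibration("side");c=calibration("scene")
print("side far edge",onz(s,(395,183),0),onz(s,(115,183),0),onz(s,(440,330),0))
print("scene right edge",onz(c,(420,180),0),onz(c,(452,212),0),onz(c,(445,298),0))
o,d=ray(s,(405,20)); y=-360; print("panel edge top at y=-360", o+d*(y-o[1])/d[1]); 
print("floor base", onz(s,(402,290),-900))
im=cv2.imread("pics/side0.png").astype(float); big=np.clip(im*3,0,255).astype(np.uint8)[0:200,330:560]
w=get_image("wrist")[:,:,::-1]
im2=np.clip(cv2.imread("pics/scene0.png").astype(float)*3,0,255).astype(np.uint8)[100:300,350:640]
out=np.zeros((600,800,3),np.uint8); out[:300,:400]=cv2.resize(big,(400,300)); out[:300,400:]=cv2.resize(im2,(400,300)); out[300:,:400]=cv2.resize(w,(400,300))
cv2.imwrite("pics/m1.png",out)
E
```

```text
side far edge [ 253.9 -407.1    0. ] [1078.5 -400.5    0. ] [258.6 226.7   0. ]
scene right edge [ 727.4 -461.8    0. ] [ 505.1 -391.6    0. ] [ 213.6 -118.     0. ]
panel edge top at y=-360 [ 282.2 -360.   462.3]
floor base [   40.6 -1016.7  -900. ]
```

View pics/m1.png

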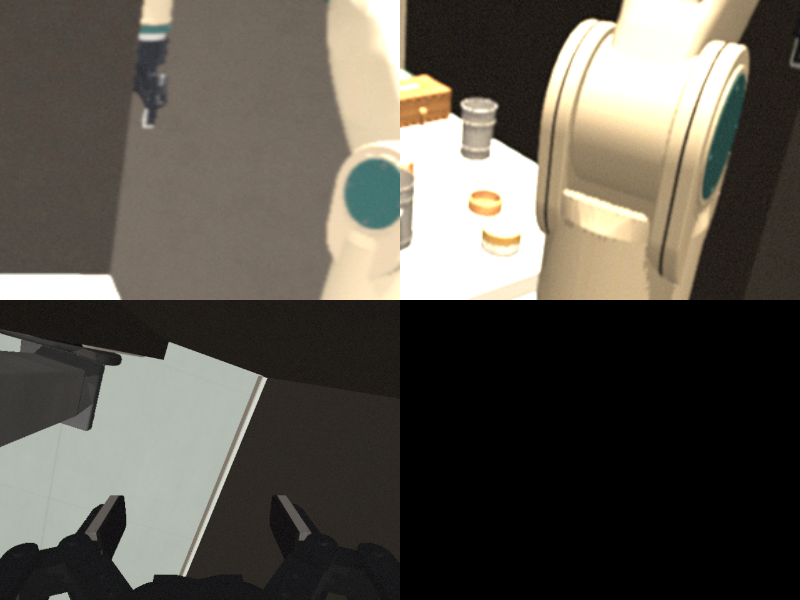

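The montage shows the dark cabinet's front-left bottom corner near wrist pixel (268,70); the gripper hangs beside it. I'll locate that corner before choosing the path.

```bash
python3 - <<'E'
from h import *
np.set_printoptions(precision=0,suppress=True)
w=calibration("wrist"); s=calibration("side")
for z in (-700,-800,-900):
    print(z,"cornerA",onz(w,(268,70),z),onz(w,(264,91),z),"cabinet/wall",onz(w,(424,122),z),"wall base",onz(w,(290,440),z),"side: wall base",onz(s,(420,297),z),onz(s,(600,297),z))
for z in(-800,0,200,400):
  o,d=ray(s,(395+10*(z>100),183 if z<100 else 20)); 
print("edge rays x at y=-405..-600:",[ (o+d*(y-o[1])/d[1]) for y in (-405,-500,-600)])
E
```

```text
-700 cornerA [ 326. -445. -700.] [ 276. -450. -700.] cabinet/wall [ 336. -860. -700.] wall base [-759. -846. -700.] side: wall base [  32. -721. -700.] [-745. -717. -700.]
-800 cornerA [ 330. -432. -800.] [ 275. -437. -800.] cabinet/wall [ 341. -886. -800.] wall base [-856. -870. -800.] side: wall base [  -3. -841. -800.] [-836. -837. -800.]
-900 cornerA [ 334. -418. -900.] [ 274. -424. -900.] cabinet/wall [ 346. -911. -900.] wall base [-953. -894. -900.] side: wall base [ -39. -962. -900.] [-926. -958. -900.]
edge rays x at y=-405..-600: [array([ 274., -405.,  454.]), array([ 256., -500.,  437.]), array([ 238., -600.,  419.])]
```

```bash
cat >> h.py <<'E'
def plan(wps, step=48, start=None):
    """wps: [(x,y,z,yaw_deg of tool x), ...], tool down; prints rows in move units from the measured pose"""
    st=read_state(); p=st["eef_pos"]; R=Rn.from_euler("xyz",st["tool_rot"])
    for w in wps:
        q=np.array(w[:3],float); R1=Rn.from_matrix(np.array([[np.cos(a:=np.radians(w[3])),0,-np.sin(a)],[np.sin(a),0,np.cos(a)],[0,-1,0]]).astype(float)) 
        # tool y = -z ; tool z = x cross y
        X=np.array([np.cos(a),np.sin(a),0]);Y=np.array([0,0,-1.]);R1=Rn.from_matrix(np.c_[X,Y,np.cross(X,Y)])
        rv=(R.inv()*R1).as_rotvec()
        n=max(1,int(np.ceil(max(np.linalg.norm(q-p)/step,np.abs(np.degrees(rv)).max()/7.9))))
        print("->",np.round(q),w[3],n,"rows")
        for i in range(n):
            Rs=R*Rn.from_rotvec(rv*i/n); d=Rs.inv().apply((q-p)/n)/40
            print("  ",[float(round(v,2))+0.0 for v in np.r_[d,np.degrees(rv)/n/8]])
        p=q;R=R1
E
python3 - <<'E'
from h import *
plan([(125,-600,200,-161),(125,-440,210,-161),(160,-380,230,-155),(215,-345,250,-148),(300,-280,300,-135),(400,-150,330,-110),(500,60,330,-90)])
E
```

```text
-> [ 125. -600.  200.] -161 2 rows
   [0.94, -0.09, -0.52, 0.01, -0.01, 0.0]
   [0.94, -0.09, -0.52, 0.01, -0.01, 0.0]
-> [ 125. -440.  210.] -161 4 rows
   [-0.33, -0.06, -0.95, 0.0, 0.0, 0.0]
   [-0.33, -0.06, -0.95, 0.0, 0.0, 0.0]
   [-0.33, -0.06, -0.95, 0.0, 0.0, 0.0]
   [-0.33, -0.06, -0.95, 0.0, 0.0, 0.0]
-> [ 160. -380.  230.] -155 2 rows
   [-0.66, -0.25, -0.57, 0.0, -0.38, 0.0]
   [-0.69, -0.25, -0.53, 0.0, -0.38, 0.0]
-> [ 215. -345.  250.] -148 2 rows
   [-0.81, -0.25, -0.11, 0.0, -0.44, 0.0]
   [-0.81, -0.25, -0.06, 0.0, -0.44, 0.0]
-> [ 300. -280.  300.] -135 3 rows
   [-0.89, -0.42, -0.08, 0.0, -0.54, 0.0]
   [-0.89, -0.42, -0.02, 0.0, -0.54, 0.0]
   [-0.89, -0.42, 0.05, 0.0, -0.54, 0.0]
-> [ 400. -150.  330.] -110 4 rows
   [-1.02, -0.19, -0.13, 0.0, -0.78, 0.0]
   [-1.02, -0.19, -0.02, 0.0, -0.78, 0.0]
   [-1.02, -0.19, 0.09, 0.0, -0.78, 0.0]
   [-1.01, -0.19, 0.2, 0.0, -0.78, 0.0]
-> [500.  60. 330.] -90 5 rows
   [-1.16, 0.0, 0.11, 0.0, -0.5, 0.0]
   [-1.15, 0.0, 0.19, 0.0, -0.5, 0.0]
   [-1.13, 0.0, 0.27, 0.0, -0.5, 0.0]
   [-1.11, 0.0, 0.35, 0.0, -0.5, 0.0]
   [-1.08, 0.0, 0.43, 0.0, -0.5, 0.0]
```

Request:
{"method": "apply_moves", "body": {"targets": [[0.95,-0.1,-0.5,0,0,0],[0.95,-0.1,-0.5,0,0,0],[-0.35,-0.1,-0.95,0,0,0],[-0.35,-0.1,-0.95,0,0,0],[-0.35,-0.1,-0.95,0,0,0],[-0.35,0,-0.95,0,0,0],[-0.65,-0.25,-0.55,0,-0.4,0],[-0.7,-0.25,-0.55,0,-0.4,0],[-0.8,-0.25,-0.1,0,-0.45,0],[-0.8,-0.25,-0.1,0,-0.45,0]]}}

```text
clock: 1.4
eef_pos: [212.8, -342.8, 253.0]
tool_rot: [-1.577, -0.005, -2.579]
force: [-2.7, 1.0, -0.1]
width: 85.1
```

Request:
{"method": "apply_moves", "body": {"targets": [[-0.9,-0.4,-0.1,0,-0.55,0],[-0.9,-0.4,0,0,-0.55,0],[-0.9,-0.4,0.05,0,-0.55,0],[-1,-0.2,-0.1,0,-0.8,0],[-1,-0.2,0,0,-0.8,0],[-1,-0.2,0.1,0,-0.8,0],[-1,-0.2,0.2,0,-0.8,0],[-1,0,0.1,0,-0.45,0],[-1,0,0.2,0,-0.45,0],[-1,0,0.25,0,-0.45,0],[-1,0,0.3,0,-0.45,0],[-1,0,0.4,0,-0.45,0]]}}

```text
clock: 2.9
eef_pos: [490.6, 38.0, 333.2]
tool_rot: [-1.571, -0.0, -1.584]
force: [0.1, -0.7, 0.9]
width: 85.2
```

```bash
python3 - <<'E'
from h import *
np.set_printoptions(precision=3,suppress=True)
st=read_state();print(st["clock"],st["eef_pos"],st["tool_rot"],st["force"])
w=calibration("wrist"); im=get_image("wrist")[:,:,::-1]; cv2.imwrite("pics/w1.png",im); np.save("w1.npy",w["world_from_camera"]); print(w)
E
```

```text
2.9 [490.643  37.974 333.202] [-1.571 -0.    -1.584] [ 0.147 -0.746  0.924]
{'fx': 402.4183642841092, 'fy': 402.4183642841092, 'cx': 316.4226436874618, 'cy': 237.08397156480981, 'k1': -0.02341414076841075, 'world_from_camera': array([[  1.   ,  -0.013,  -0.004, 491.272],
       [ -0.013,  -0.951,  -0.309, 118.05 ],
       [ -0.   ,   0.309,  -0.951, 512.583],
       [  0.   ,   0.   ,   0.   ,   1.   ]])}
```

View pics/w1.png

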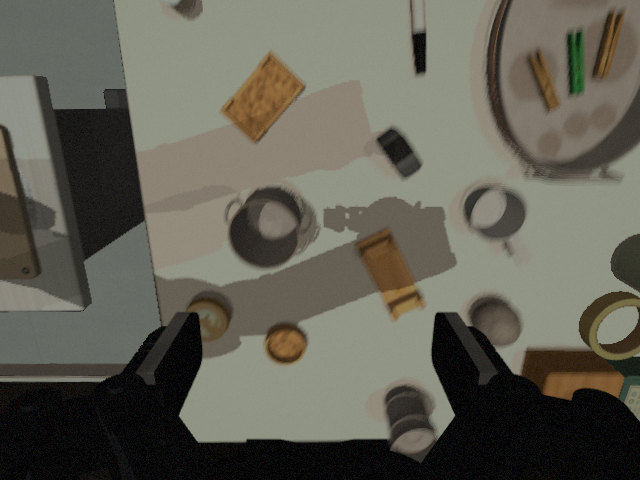

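The wrist view shows the dish at (263,97), measure (399,152), pot (267,227), pen rest (391,273) and cup (286,343). The marker cap is at (419,70). I'll move left to see the rest while measuring these.

Request:
{"method": "apply_moves", "body": {"targets": [[-1,0,0.1,0,0,0],[-1,0,0.1,0,0,0],[-1,0,0.1,0,0,0],[-1,0,0.1,0,0,0],[-1,0,0.1,0,0,0],[-1,0,0.1,0,0,0],[0,0,0,0,0,0]]}}

```text
clock: 3.82
eef_pos: [516.5, 280.3, 332.7]
tool_rot: [-1.572, 0.002, -1.58]
force: [-0.2, -0.9, 0.1]
width: 85.2
```

```bash
python3 - <<'E'
from h import *
np.set_printoptions(precision=1,suppress=True)
st=read_state();print(st["clock"],st["eef_pos"],st["tool_rot"])
w=calibration("wrist"); im2=get_image("wrist")[:,:,::-1]; cv2.imwrite("pics/w2.png",im2); np.save("w2.npy",w["world_from_camera"])
w["world_from_camera"]=np.load("w1.npy")
im=cv2.imread("pics/w1.png"); hsv=cv2.cvtColor(im,cv2.COLOR_BGR2HSV)
m=cv2.inRange(hsv,(5,110,50),(25,255,255)); m=cv2.morphologyEx(m,cv2.MORPH_CLOSE,np.ones((5,5)))
cs,_=cv2.findContours(m,0,2)
for c in cs:
    if cv2.contourArea(c)<300: continue
    r=cv2.minAreaRect(c); x=r[0]
    z=12 if abs(x[0]-263)<20 and x[1]<150 else 22 if x[1]>320 else 6
    print("px",np.round(x),"size",r[1],"area",cv2.contourArea(c),"->",onz(w,x,z),"corners",[onz(w,p,z)[:2] for p in cv2.boxPoints(r)])
    if z==22: e=cv2.fitEllipse(c); print("ellipse",e,onz(w,e[0],22))
b=im.copy(); b[m==0]=b[m==0]//3
out=np.vstack([cv2.resize(b[40:370,200:450],None,fx=1.6,fy=1.6)])
tw=cv2.resize(im2[0:330,120:560],None,fx=1,fy=1)
H=max(out.shape[0],tw.shape[0]); o=np.zeros((H,800,3),np.uint8); o[:out.shape[0],:400]=out[:, :400]; tw=cv2.resize(tw,(400,300)); o[:300,400:]=tw
cv2.imwrite("pics/m2.png",im2)
E
```

```text
3.825 [516.5 280.3 332.7] [-1.6  0.  -1.6]
px [285. 343.] size (39.971920013427734, 38.73567199707031) area 1211.5 -> [ 443.4 -198.    22. ] corners [array([ 407.7, -219.2]), array([ 425.7, -159.6]), array([ 478.3, -177.4]), array([ 461.9, -238.3])]
ellipse ((285.0415954589844, 343.51763916015625), (38.2218132019043, 40.61528778076172), 131.35659790039062) [ 442.9 -198.2   22. ]
px [210. 317.] size (44.28229522705078, 35.55625915527344) area 636.0 -> [ 337.1 -163.4    6. ] corners [array([ 302.8, -143.7]), array([ 350.1, -120.4]), array([ 372. , -183.4]), array([ 323.3, -208.6])]
px [580. 346.] size (108.0, 117.0) area 6772.0 -> [ 863.1 -209.6   22. ] corners [array([ 765.7, -123.2]), array([ 928.1, -126.1]), array([ 972.8, -306.7]), array([ 792.8, -301.5])]
ellipse ((587.7600708007812, 351.07208251953125), (86.36656188964844, 134.72677612304688), 51.079898834228516) [ 875.4 -218.3   22. ]
px [390. 274.] size (85.86500549316406, 35.7770881652832) area 2723.0 -> [ 588.8 -101.1    6. ] corners [array([540. , -56.5]), array([581.7, -34.8]), array([ 640.4, -148.1]), array([ 596.6, -172.8])]
px [262.  97.] size (49.289730072021484, 77.00260925292969) area 3491.5 -> [427.3 129.2  12. ] corners [array([374.1, 115.9]), array([437.9, 178.2]), array([479.4, 142.4]), array([415.9,  77.2])]
px [544.  81.] size (56.63707733154297, 14.484235763549805) area 654.0 -> [762.2 145.1   6. ] corners [array([737.9, 171.1]), array([752.9, 176.9]), array([787.4, 118.2]), array([771.9, 112. ])]
px [608.  44.] size (14.429107666015625, 68.02294158935547) area 820.5 -> [831.9 184.7   6. ] corners [array([819.4, 150.8]), array([826.9, 221.1]), array([843.9, 217.4]), array([837.2, 146.6])]
```

View pics/w2.png

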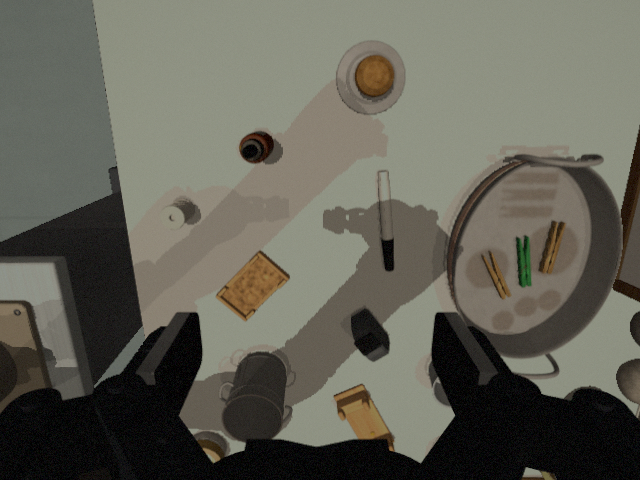

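View 2 shows the bottle top at (251,150), lid disc (371,77) and marker from (383,171) to (389,270). The measure is at (371,335) and the reel at (175,216).

```bash
python3 - <<'E'
from h import *
np.set_printoptions(precision=1,suppress=True)
s=calibration("side");c=calibration("scene");w=calibration("wrist"); w["world_from_camera"]=np.load("w2.npy")
S=lambda u,v:(235+u/4,195+v/4); C=lambda u,v:(105+u/4,195+v/4)
bt=(250,151)
print("bottle w",onz(w,bt,102),"tri s+w",tri([ray(s,S(462,517)),ray(w,bt)]),"all",tri([ray(s,S(462,517)),ray(w,bt),ray(c,C(294,233))]))
im=cv2.imread("pics/w2.png"); hsv=cv2.cvtColor(im,cv2.COLOR_BGR2HSV)
# marker: black cap + white body
print("marker tail",onz(w,(383,171),8),"cap end",onz(w,(389.5,270),8),"side cap end",onz(s,S(107,424),8))
print("lid disc",onz(w,(371,77),10),"knob",onz(w,(375,76),45))
# wood knob
m=cv2.inRange(hsv,(5,110,60),(25,255,255))
for q in cv2.findContours(m,0,2)[0]:
    if cv2.contourArea(q)>400: r=cv2.minAreaRect(q); print(np.round(r[0]),r[1],onz(w,r[0],12),onz(w,r[0],45),[onz(w,p,12)[:2] for p in cv2.boxPoints(r)])
print("reel",onz(w,(175,215),43))
plan([(447,317,200,-90),(447,317,36,-90)])
E
```

```text
bottle w [449.4 319.  102. ] tri s+w [448.2 318.8 100.8] all [447.3 316.6  96.3]
marker tail [599.  283.4   8. ] cap end [613.3 149.6   8. ] side cap end [613.7 145.8   8. ]
lid disc [580.3 393.5  10. ] knob [580.2 392.2  45. ]
[364. 423.] (77.12010192871094, 36.03470993041992) [ 585.  -104.1   12. ] [580.5 -73.5  45. ] [array([531.7, -56.7]), array([578.3, -25.6]), array([ 641.2, -154.3]), array([ 592.3, -190. ])]
[252. 286.] (39.59797668457031, 66.46803283691406) [426.5 129.4  12. ] [432.4 144.6  45. ] [array([374. , 115.5]), array([442.2, 183.4]), array([478., 143.]), array([409.6,  71.7])]
[553. 247.] (11.21436595916748, 53.59351348876953) [828.3 181.6  12. ] [807.8 193.3  45. ] [array([816.7, 147.1]), array([824.6, 219.2]), array([839.6, 214.8]), array([832.3, 142.3])]
[374.  75.] (40.0, 38.0) [583.5 395.6  12. ] [579.1 393.2  45. ] [array([561.1, 417.2]), array([604.6, 416.9]), array([606.6, 373.4]), array([561.9, 373.7])]
reel [344.4 238.1  43. ]
-> [447. 317. 200.] -90 4 rows
   [-0.24, 0.83, -0.44, 0.0, -0.02, 0.0]
   [-0.24, 0.83, -0.44, 0.0, -0.02, 0.0]
   [-0.24, 0.83, -0.44, 0.0, -0.02, 0.0]
   [-0.24, 0.83, -0.44, 0.0, -0.02, 0.0]
-> [447. 317.  36.] -90 4 rows
   [0.0, 1.02, 0.0, 0.0, 0.0, 0.0]
   [0.0, 1.02, 0.0, 0.0, 0.0, 0.0]
   [0.0, 1.02, 0.0, 0.0, 0.0, 0.0]
   [0.0, 1.02, 0.0, 0.0, 0.0, 0.0]
```

Request:
{"method": "apply_moves", "body": {"targets": [[-0.25,0.8,-0.4,0,0,0],[-0.25,0.8,-0.45,0,0,0],[-0.25,0.8,-0.4,0,0,0],[-0.25,0.8,-0.45,0,0,0],[0,1,0,0,0,0],[0,1,0,0,0,0],[0,1,0,0,0,0],[0,0.7,0,0,0,0],[0,0.5,0,0,0,0],[0,0,0,0,0,0]]}}

```text
clock: 5.12
eef_pos: [450.1, 315.1, 36.2]
tool_rot: [-1.573, -0.003, -1.587]
force: [0.0, -0.4, 1.0]
width: 85.5
```

Request:
{"method": "apply_moves", "body": {"targets": [[0,0,0,0,0,0],[0,0,0,0,0,0],[0,0,0,0,0,0],[0,0,0,0,0,0],[0,0,0,0,0,0]], "jaw": -1}}

```text
clock: 5.75
eef_pos: [451.7, 318.8, 39.4]
tool_rot: [-1.568, 0.002, -1.585]
force: [-1.0, -1.7, 13.9]
width: 10.4
```

```bash
python3 - <<'E'
from h import *
a=get_image("side")[:,:,::-1][260:410,260:460]; b=get_image("wrist")[:,:,::-1]; c=get_image("scene")[:,:,::-1][170:320,110:310]
o=np.zeros((600,800,3),np.uint8); o[:300,:400]=cv2.resize(a,(400,300));o[:300,400:]=cv2.resize(c,(400,300)); o[300:,:400]=cv2.resize(b,(400,300)); cv2.imwrite("pics/m3.png",o); print(read_state()["width"])
E
```

```text
10.383643424462065
```

View pics/m3.png

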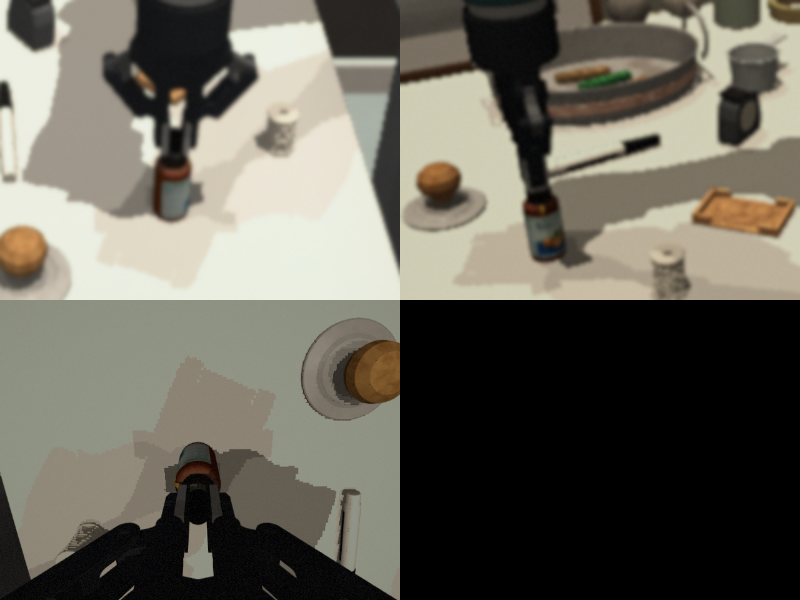

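The fingers sit on the bulb and shoulder, about 40 mm higher than the reported TCP implies: side crop fingertip (347,336), scene (179,265). I'll check the true fingertip height with the fixed cameras.

```bash
python3 - <<'E'
from h import *
np.set_printoptions(precision=1,suppress=True)
s=calibration("side");c=calibration("scene");w=calibration("wrist")
st=read_state();print(st["eef_pos"],st["force"],st["width"],st["qpos"])
print("tip tri",tri([ray(s,(346.5,337)),ray(c,(179,265))]),"neck/shoulder z70 side expected px",proj(s,(448,318,70)),proj(c,(448,318,70)),"TCP px",proj(s,st["eef_pos"]),proj(c,st["eef_pos"]),proj(w,st["eef_pos"]))
print("bottle base px",proj(s,(448,318,0)),proj(c,(448,318,0)))
T=w["world_from_camera"];R=Rn.from_euler("xyz",st["tool_rot"]).as_matrix();print(R.T@(T[:3,3]-st["eef_pos"]))
E
```

```text
[451.7 318.8  39.3] [-0.6 -1.6 13. ] 10.383643424462065 [-0.4  0.7 -0.4  1.9  0.5  0.6 -1.2]
tip tri [452.2 317.2  68.6] neck/shoulder z70 side expected px [349.2 337.2] [179.2 265.1] TCP px [346.3 350.3] [180.6 278.3] [317.3 279.6]
bottle base px [347.3 365.5] [184.3 296.5]
[ -80.  -179.4   -0.4]
```

The fingertips are really about 30 mm above the reported TCP: the two-view fix gives 68.6 against 39. I'll use tip = eef_z + 30, open, and go lower.

Request:
{"method": "apply_moves", "body": {"targets": [[0,0,0,0,0,0],[0,0,0,0,0,0],[0,0,0,0,0,0],[0,0,0,0,0,0],[0,0,0,0,0,0],[0,0,0,0,0,0]], "jaw": 1}}

```text
clock: 6.65
eef_pos: [450.4, 317.6, 37.2]
tool_rot: [-1.571, -0.0, -1.585]
force: [-0.2, 0.2, 0.3]
width: 85.7
```

Request:
{"method": "apply_moves", "body": {"targets": [[0,0.3,-0.05,0,0,0],[0,0.3,0,0,0,0],[0,0.15,0,0,0,0],[0,0,0,0,0,0]]}}

```text
clock: 7.15
eef_pos: [447.9, 317.4, 6.5]
tool_rot: [-1.572, -0.001, -1.585]
force: [-0.2, -0.4, -0.5]
width: 85.2
```

```bash
python3 - <<'E'
from h import *
b=get_image("wrist")[:,:,::-1];a=get_image("side")[:,:,::-1][240:390,250:450]
o=np.zeros((300,800,3),np.uint8); o[:,:400]=cv2.resize(b,(400,300)); o[:,400:]=cv2.resize(a,(400,300)); cv2.imwrite("pics/m4.png",o); st=read_state(); print(st["eef_pos"],st["force"])
E
```

```text
[448.43725161 317.80240333   7.27403708] [ 0.0615113  -0.50024579 -0.93623539]
```

View pics/m4.png

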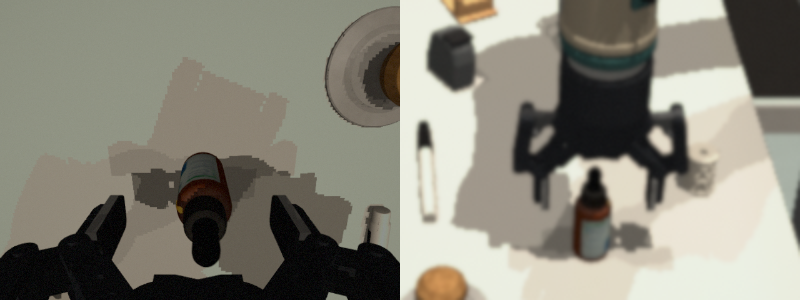

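Bottle is still upright and centred between the fingers, and the palm has about 30 mm clearance. I'll go 15 mm lower and grip.

Request:
{"method": "apply_moves", "body": {"targets": [[0,0.2,0.05,0,0,0],[0,0.2,0,0,0,0],[0,0,0,0,0,0]]}}

```text
clock: 7.62
eef_pos: [449.9, 317.1, -9.5]
tool_rot: [-1.572, -0.001, -1.585]
force: [-0.2, -0.4, 0.4]
width: 85.6
```

Request:
{"method": "apply_moves", "body": {"targets": [[0,0,0,0,0,0],[0,0,0,0,0,0],[0,0,0,0,0,0],[0,0,0,0,0,0],[0,0,0,0,0,0],[0,0,0,0,0,0]], "jaw": -1}}

```text
clock: 8.38
eef_pos: [450.7, 317.8, -8.3]
tool_rot: [-1.57, 0.0, -1.585]
force: [-0.0, 0.2, 5.7]
width: 30.4
```

Request:
{"method": "apply_moves", "body": {"targets": [[0,-0.5,0,0,0,0],[0,-1,0,0,0,0],[0,-1,0,0,0,0],[0,-1,0,0,0,0],[0,-1,0,0,0,0],[0.5,-0.3,0,0,0,0],[1,0,0,0,0,0],[1,0,0,0,0,0],[1,0,0,0,0,0],[1,0,0,0,0,0],[1,0,0,0,0,0],[1,0,0,0,0,0]]}}

```text
clock: 9.88
eef_pos: [446.3, 56.2, 183.1]
tool_rot: [-1.571, -0.0, -1.585]
force: [0.5, 0.1, -0.8]
width: 30.8
```

Request:
{"method": "apply_moves", "body": {"targets": [[1,0,0,0,0,0],[1,0,0,0,0,0],[1,0,0,0,0,0],[1,0,0,0,0,0],[1,0,0,0,0,0],[1,0,0,0,0,0],[0.5,0,0,0,0,0],[0,0,0,0,0,0],[0,0,0,0,0,0]]}}

```text
clock: 11.0
eef_pos: [442.9, -200.9, 183.2]
tool_rot: [-1.571, 0.001, -1.584]
force: [0.5, -0.6, -0.1]
width: 30.5
```

```bash
cat >> h.py <<'E'
def wood(im): 
    hsv=cv2.cvtColor(im,cv2.COLOR_BGR2HSV); return cv2.morphologyEx(cv2.inRange(hsv,(5,90,40),(25,255,255)),cv2.MORPH_CLOSE,np.ones((5,5)))
E
python3 - <<'E'
from h import *
np.set_printoptions(precision=1,suppress=True)
st=read_state();w=calibration("wrist");im=get_image("wrist")[:,:,::-1].copy();cv2.imwrite("pics/w5.png",im);np.save("w5.npy",w["world_from_camera"]);print(st["eef_pos"],st["width"],st["force"])
for q in cv2.findContours(wood(im),0,2)[0]:
    if cv2.contourArea(q)>400:
        (x,y),r=cv2.minEnclosingCircle(q);print((round(x),round(y)),r,cv2.contourArea(q),onz(w,(x,y),22),cv2.boundingRect(q))
o=im.copy()
P=lambda p:tuple(int(v) for v in proj(w,p))
for z in (22,):
  for a in np.linspace(0,6.28,40): cv2.circle(o,P((443+30*np.cos(a),-205+30*np.sin(a),z)),1,(0,255,0),-1)
cv2.imwrite("pics/w5o.png",o)
E
```

```text
[ 442.9 -200.9  183.2] 30.491761946928435 [ 0.5 -0.6 -0.1]
(316, 349) 51.45565414428711 2636.0 [ 440.3 -346.4   22. ] (270, 306, 93, 75)
(313, 210) 33.892486572265625 3466.0 [ 439.5 -206.2   22. ] (280, 176, 67, 68)
(186, 157) 39.822853088378906 4537.0 [ 333.4 -159.1   22. ] (147, 118, 79, 77)
(494, 81) 82.3213882446289 9630.5 [ 585.1 -102.9   22. ] (432, 0, 118, 164)
```

View pics/w5o.png

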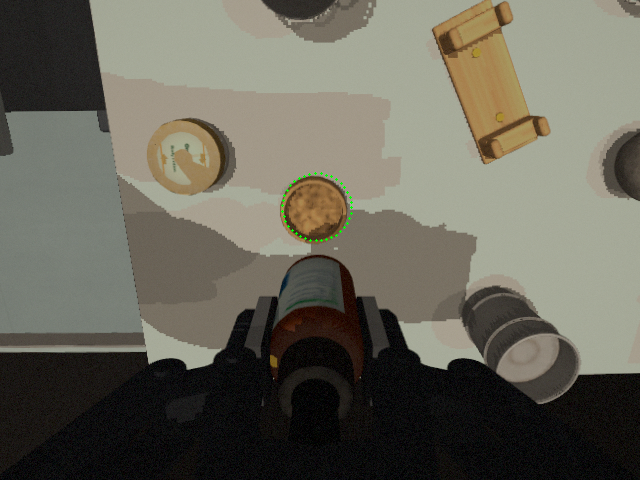

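Cup measured at about (440,-208); the bottle hangs upright and centred in the jaws. Lowering.

Request:
{"method": "apply_moves", "body": {"targets": [[0.2,0.5,-0.05,0,0,0],[0,1,0,0,0,0],[0,1,0,0,0,0],[0,1,0,0,0,0],[0,0.5,0,0,0,0],[0,0.3,0,0,0,0],[0,0.2,0,0,0,0],[0,0.05,0,0,0,0],[0,0,0,0,0,0]]}}

```text
clock: 12.18
eef_pos: [441.3, -210.4, 1.8]
tool_rot: [-1.57, -0.0, -1.585]
force: [-0.2, -0.7, -0.2]
width: 30.8
```

Request:
{"method": "apply_moves", "body": {"targets": [[-0.03,0.07,0,0,0,0],[0,0.06,0,0,0,0],[0,0.03,0,0,0,0],[0,0,0,0,0,0]]}}

```text
clock: 12.68
eef_pos: [441.0, -209.2, -4.4]
tool_rot: [-1.57, -0.001, -1.585]
force: [-1.4, 0.5, 7.8]
width: 30.7
```

Request:
{"method": "apply_moves", "body": {"targets": [[0,0,0,0,0,0],[0,0,0,0,0,0],[0,0,0,0,0,0],[0,0,0,0,0,0],[0,0,0,0,0,0]], "jaw": 1}}

```text
clock: 13.3
eef_pos: [440.9, -209.1, -5.1]
tool_rot: [-1.571, 0.0, -1.585]
force: [-0.0, -0.1, -0.6]
width: 85.8
```

Request:
{"method": "apply_moves", "body": {"targets": [[0,-0.5,0,0,0,0],[0,-1,0,0,0,0],[0,-1,0,0,0,0],[0,-1,0,0,0,0],[0,-1,0,0,0,0],[0,-1,0,0,0,0],[0,0,0,0,0,0]]}}

```text
clock: 14.18
eef_pos: [442.9, -209.8, 217.7]
tool_rot: [-1.565, -0.003, -1.586]
force: [-1.2, -0.1, -0.1]
width: 85.3
```

```bash
python3 - <<'E'
from h import *
np.set_printoptions(precision=1,suppress=True)
st=read_state();w=calibration("wrist");im=get_image("wrist")[:,:,::-1].copy();np.save("w6.npy",w["world_from_camera"]);cv2.imwrite("pics/w6.png",im);print(st["clock"],st["eef_pos"])
side=get_image("side")[:,:,::-1][150:270,240:400];sc=get_image("scene")[:,:,::-1][190:265,370:470]
o=np.zeros((600,800,3),np.uint8);o[:300,:400]=cv2.resize(side,(400,300));o[300:,:400]=cv2.resize(sc,(400,300));o[:480,400:]=im[:,120:520]
cv2.imwrite("pics/m6.png",o)
E
```

```text
14.175 [ 442.9 -209.8  217.7]
```

View pics/m6.png

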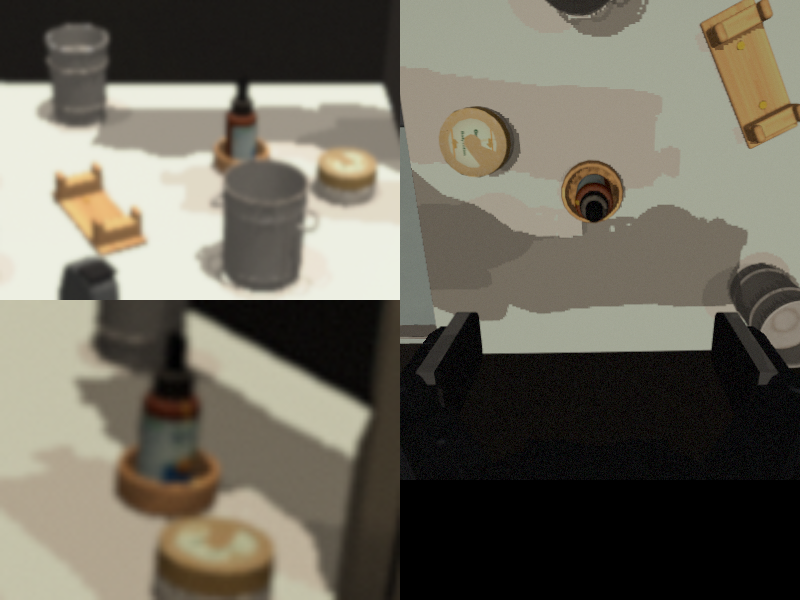

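The bottle stands upright in the cup in all three views. Next is the measure.

```bash
python3 - <<'E'
from h import *
np.set_printoptions(precision=1,suppress=True)
w=calibration("wrist"); w["world_from_camera"]=np.load("w1.npy")
im=cv2.imread("pics/w1.png"); g=im.max(2)
roi=(g<75).astype(np.uint8); roi[:,:370]=0;roi[:,430:]=0;roi[:118]=0;roi[185:]=0
q=max(cv2.findContours(roi,0,2)[0],key=cv2.contourArea); r=cv2.minAreaRect(q); print("measure w1",r,onz(w,r[0],50),[onz(w,p,64)[:2] for p in cv2.boxPoints(r)])
for n in (5,6):
    w["world_from_camera"]=np.load(f"w{n}.npy"); im=cv2.imread(f"pics/w{n}.png")
    for q in cv2.findContours(wood(im),0,2)[0]:
        r=cv2.minAreaRect(q)
        if cv2.contourArea(q)>3000 and r[0][0]>420 and r[0][1]<200: print("rest",r,onz(w,r[0],6),[onz(w,p,6)[:2] for p in cv2.boxPoints(r)])
plan([(590,50,220,-48)])
E
```

```text
measure w1 ((398.9864807128906, 152.0811004638672), (48.707759857177734, 24.06325912475586), 54.462318420410156) [584.1  67.6  50. ] [array([554.5,  83.2]), array([575.2,  97.7]), array([608.6,  54.8]), array([587.6,  39.5])]
rest ((493.62481689453125, 77.75230407714844), (154.06861877441406, 81.35132598876953), 68.72502899169922) [591.2 -99.3   6. ] [array([533.3, -56. ]), array([591.9, -35.2]), array([ 654.3, -146. ]), array([ 590.6, -170.9])]
rest ((476.38623046875, 69.53482055664062), (142.16510009765625, 72.39685821533203), 68.5870361328125) [590.4 -99.9   6. ] [array([533.6, -56.2]), array([590.8, -35.9]), array([ 652.2, -147. ]), array([ 590.3, -170.9])]
-> [590.  50. 220.] -48 7 rows
   [-0.93, -0.02, 0.52, 0.0, -0.76, 0.0]
   [-0.87, -0.02, 0.62, 0.0, -0.76, 0.0]
   [-0.8, -0.02, 0.71, 0.0, -0.76, 0.0]
   [-0.72, -0.02, 0.79, 0.0, -0.76, 0.0]
   [-0.63, -0.02, 0.86, 0.0, -0.76, 0.0]
   [-0.54, -0.02, 0.92, 0.0, -0.76, 0.0]
   [-0.44, -0.02, 0.98, 0.0, -0.76, 0.0]
```

Request:
{"method": "apply_moves", "body": {"targets": [[-0.95,0,0.5,0,-0.75,0],[-0.9,0,0.6,0,-0.75,0],[-0.8,0,0.7,0,-0.75,0],[-0.75,0,0.8,0,-0.75,0],[-0.65,0,0.85,0,-0.75,0],[-0.55,0,0.9,0,-0.75,0],[-0.45,0,0.95,0,-0.75,0],[0,0,0,0,0,0],[0,0,0,0,0,0]]}}

```text
clock: 15.45
eef_pos: [586.3, 51.4, 213.3]
tool_rot: [-1.574, 0.001, -0.852]
force: [-0.3, -0.5, 0.1]
width: 85.3
```

```bash
python3 - <<'E'
from h import *
np.set_printoptions(precision=1,suppress=True)
st=read_state();w=calibration("wrist");im=get_image("wrist")[:,:,::-1].copy();np.save("w7.npy",w["world_from_camera"]);cv2.imwrite("pics/w7.png",im);print(st["clock"],st["eef_pos"],np.degrees(st["tool_rot"]))
print("expected px",proj(w,(588,60,64)),proj(w,(588,60,0)))
E
```

```text
15.45 [586.3  51.4 213.3] [-90.2   0.1 -48.8]
expected px [325.  200.7] [323.8 186.3]
```

View pics/w7.png

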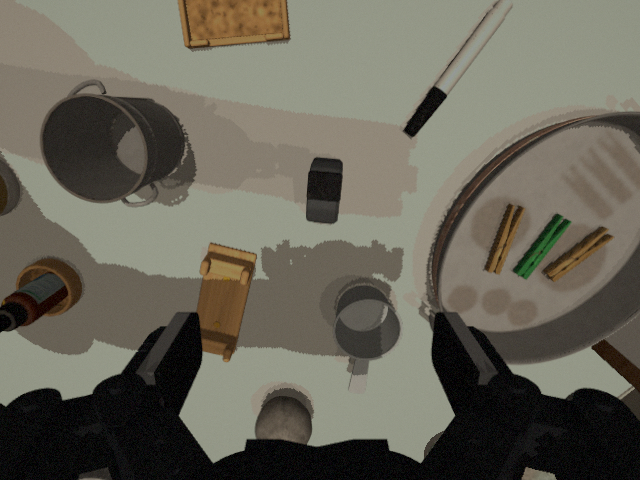

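The measure is at (308–342, 157–223) in view, with its long axis tilted about 5° to the tool, so its yaw is about −53°.

```bash
python3 - <<'E'
from h import *
np.set_printoptions(precision=1,suppress=True)
w=calibration("wrist");w["world_from_camera"]=np.load("w7.npy");im=cv2.imread("pics/w7.png")
g=im.max(2); m=np.zeros_like(g); m[140:240,295:355]=(g[140:240,295:355]<85)
m=cv2.morphologyEx(m,cv2.MORPH_OPEN,np.ones((3,3)))
q=max(cv2.findContours(m,0,2)[0],key=cv2.contourArea); print(cv2.boundingRect(q),cv2.minAreaRect(q))
for v in range(156,226,6):
    u=np.flatnonzero(m[v]); 
    if len(u): print(v,u.min(),u.max(),end=" | ")
a,b=onz(w,(322,222),50),onz(w,(328,158),10)
print("\nends",a,b,(a+b)/2,np.degrees(np.arctan2(*(a-b)[[1,0]])),np.linalg.norm((a-b)[:2]))
print("nadir px",proj(w,w["world_from_camera"][:3,3]-[0,0,300]))
for v in (190,200,215):
    u=np.flatnonzero(m[v]); l,r=onz(w,(u.min(),v),60),onz(w,(u.max(),v),60); print(v,(l+r)/2,np.linalg.norm(l-r))
E
```

```text
(306, 157, 37, 67) ((323.5491943359375, 189.95901489257812), (34.041439056396484, 64.82359313964844), 5.19442892074585)
162 312 341 | 168 310 342 | 174 308 341 | 180 308 341 | 186 307 341 | 192 307 340 | 198 307 339 | 204 307 338 | 210 306 338 | 216 306 337 | 222 319 334 | 
ends [601.   41.6  50. ] [571.8  84.1  10. ] [586.4  62.9  30. ] -55.40112856922871 51.5670489784025
nadir px [317.4 107.1]
190 [581.6  65.4  60. ] 27.647237806024243
200 [587.   58.7  60. ] 27.015811921601514
215 [594.7  48.1  60. ] 26.478890511933553
```

```bash
python3 - <<'E'
from h import *
w=calibration("wrist");w["world_from_camera"]=np.load("w7.npy");print(onz(w,(323.5,190),32))
plan([(586.5,61.5,150,-53),(586.5,61.5,-19,-53)])
E
```

```text
[585.63334354  61.49581485  32.        ]
-> [586.  62. 150.] -53 2 rows
   [-0.1, 0.8, 0.09, 0.01, 0.26, 0.0]
   [-0.1, 0.8, 0.09, 0.01, 0.26, 0.0]
-> [586.  62. -19.] -53 4 rows
   [0.0, 1.06, 0.0, 0.0, 0.0, 0.0]
   [0.0, 1.06, 0.0, 0.0, 0.0, 0.0]
   [0.0, 1.06, 0.0, 0.0, 0.0, 0.0]
   [0.0, 1.06, 0.0, 0.0, 0.0, 0.0]
```

Request:
{"method": "apply_moves", "body": {"targets": [[-0.1,0.8,0.1,0,0.25,0],[-0.1,0.8,0.1,0,0.25,0],[0,1,0,0,0,0],[0,1,0,0,0,0],[0,1,0,0,0,0],[0,0.8,0,0,0,0],[0,0.4,0,0,0,0],[0,0,0,0,0,0],[0,0,0,0,0,0]]}}

```text
clock: 16.62
eef_pos: [589.4, 63.5, -15.8]
tool_rot: [-1.569, -0.001, -0.922]
force: [0.0, 0.9, 0.4]
width: 85.6
```

Request:
{"method": "apply_moves", "body": {"targets": [[0,0,0,0,0,0],[0,0,0,0,0,0],[0,0,0,0,0,0],[0,0,0,0,0,0],[0,0,0,0,0,0],[0,0,0,0,0,0]], "jaw": -1}}

```text
clock: 17.38
eef_pos: [588.6, 63.4, -16.6]
tool_rot: [-1.571, -0.001, -0.922]
force: [-0.9, -0.4, 5.0]
width: 27.5
```

```bash
python3 - <<'E'
from h import *
st=read_state();w=calibration("wrist");im=get_image("wrist")[:,:,::-1];cv2.imwrite("pics/w8.png",im);np.save("w8.npy",w["world_from_camera"]);print(st["eef_pos"],np.degrees(st["tool_rot"]),st["force"],st["width"])
plan([(470,100,170,-100),(427,129,170,-135)])
E
```

```text
[588.63095939  63.41289036 -16.64708818] [-8.99870293e+01 -2.98083415e-02 -5.28275017e+01] [-0.9322809  -0.43182262  4.99854558] 27.485601662300905
-> [470. 100. 170.] -100 6 rows
   [-0.42, -0.78, -0.3, 0.0, 0.98, 0.0]
   [-0.37, -0.78, -0.36, 0.0, 0.98, 0.0]
   [-0.32, -0.78, -0.4, 0.0, 0.98, 0.0]
   [-0.26, -0.78, -0.44, 0.0, 0.98, 0.0]
   [-0.2, -0.78, -0.48, 0.0, 0.98, 0.0]
   [-0.13, -0.78, -0.5, 0.0, 0.98, 0.0]
-> [427. 129. 170.] -135 5 rows
   [-0.11, 0.0, -0.24, 0.0, 0.87, 0.0]
   [-0.08, 0.0, -0.25, 0.0, 0.87, 0.0]
   [-0.05, 0.0, -0.26, 0.0, 0.87, 0.0]
   [-0.01, 0.0, -0.26, 0.0, 0.87, 0.0]
   [0.02, 0.0, -0.26, 0.0, 0.87, 0.0]
```

Request:
{"method": "apply_moves", "body": {"targets": [[0,-0.5,0,0,0,0],[0,-1,0,0,0,0],[0,-1,0,0,0,0],[-0.4,-0.35,-0.3,0,0.98,0],[-0.35,-0.35,-0.35,0,0.98,0],[-0.3,-0.35,-0.4,0,0.98,0],[-0.25,-0.35,-0.45,0,0.98,0],[-0.2,-0.35,-0.5,0,0.98,0],[-0.15,-0.35,-0.5,0,0.98,0],[0,0,0,0,0,0]]}}

```text
clock: 18.68
eef_pos: [469.8, 98.7, 168.5]
tool_rot: [-1.569, 0.0, -1.74]
force: [0.9, 0.1, -1.9]
width: 27.1
```

Request:
{"method": "apply_moves", "body": {"targets": [[-0.1,0,-0.25,0,0.88,0],[-0.1,0,-0.25,0,0.88,0],[-0.05,0,-0.25,0,0.88,0],[0,0,-0.25,0,0.88,0],[0,0,-0.25,0,0.88,0],[0,0,0,0,0,0],[0,0,0,0,0,0]]}}

```text
clock: 19.55
eef_pos: [428.8, 127.1, 166.8]
tool_rot: [-1.571, 0.0, -2.355]
force: [0.3, -0.1, -1.9]
width: 27.4
```

```bash
python3 - <<'E'
from h import *
np.set_printoptions(precision=1,suppress=True)
st=read_state();w=calibration("wrist");im=get_image("wrist")[:,:,::-1].copy();np.save("w9.npy",w["world_from_camera"]);cv2.imwrite("pics/w9.png",im);print(st["clock"],st["eef_pos"],np.degrees(st["tool_rot"]),st["width"])
for q in cv2.findContours(wood(im),0,2)[0]:
    r=cv2.minAreaRect(q)
    if cv2.contourArea(q)>1500: print(r,onz(w,r[0],12),[onz(w,p,12)[:2] for p in cv2.boxPoints(r)])
side=get_image("side")[:,:,::-1][170:320,260:460]
o=np.zeros((480,800,3),np.uint8);o[:,:480]=im[:,80:560];o[:240,480:]=cv2.resize(side,(320,240));cv2.imwrite("pics/m9.png",o)
E
```

```text
19.55 [428.8 127.1 166.8] [ -90.     0.  -134.9] 27.41192719470227
((599.5103759765625, 253.6703338623047), (100.56787872314453, 59.4964599609375), 19.334808349609375) [576.2 -83.   12. ] [array([532.9, -55.2]), array([575.4, -24.2]), array([ 619.3, -110.8]), array([ 577.2, -147.1])]
((315.0, 200.0), (94.0, 66.0), 90.0) [430.2 131.4  12. ] [array([438.9, 178.3]), array([477.1, 140.1]), array([420.9,  81. ]), array([379.7, 122. ])]
```

View pics/m9.png

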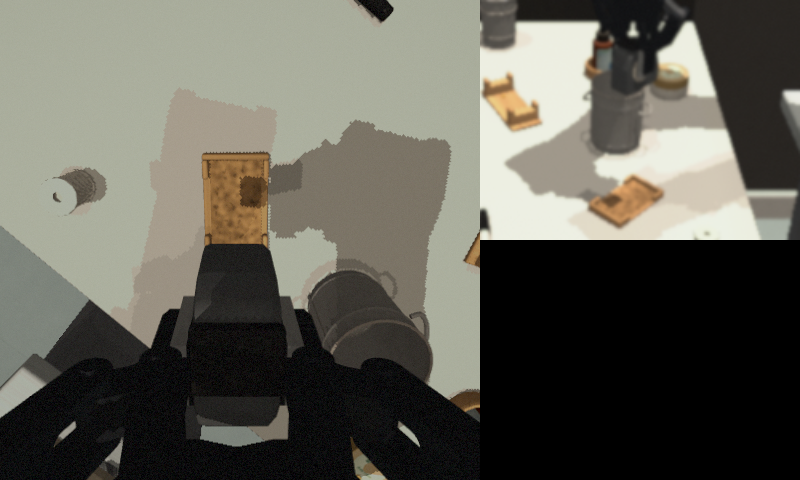

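The measure hangs upright, and its length is aligned with the dish (dish edge columns 282–348 in the full image, centred on the jaws). I need the measure's position along its length.

```bash
python3 - <<'E'
from h import *
np.set_printoptions(precision=1,suppress=True)
w=calibration("wrist");w["world_from_camera"]=np.load("w9.npy")
st=read_state();p=st["eef_pos"];R=Rn.from_euler("xyz",st["tool_rot"]).as_matrix()
T=lambda P:R.T@(P-p)
for uv,zs in (((316,245),(185,190,195)),((318,425),(205,225,240)),((318,322),(247,)),((316,398),(247,))):
    print(uv,[T(onz(w,uv,z)) for z in zs])
D=np.array([427,129.3,12]);print("dish centre in tool",T(D), "dish ends px",[proj(w,D+s*46*np.array([.712,.702,0])) for s in(1,-1)])
for z in (0,12): print("row153 ->",T(onz(w,(315,153),z)), np.round(onz(w,(315,153),z),1))
print("centre from end",onz(w,(315,153),6)-46*np.array([.712,.702,0]))
# same from w8 before lift: measure end rows
E
```

```text
(316, 245) [array([-23.8, -18.2,  -1. ]), array([-25.5, -23.2,  -1. ]), array([-27.2, -28.2,  -1. ])]
(318, 425) [array([ 52.7, -38.2,  -0. ]), array([ 34. , -58.2,  -0.1]), array([ 19.9, -73.2,  -0.2])]
(318, 322) [array([-22.6, -80.2,  -0.3])]
(316, 398) [array([  3.2, -80.2,  -0.9])]
dish centre in tool [ -0.4 154.8  -2.9] dish ends px [array([314.4, 149.3]), array([313.8, 255. ])]
row153 -> [-42.1 166.8  -2.1] [457.  158.3   0. ]
row153 -> [-43.4 154.8  -2.1] [458.  159.2  12. ]
centre from end [424.8 126.4   6. ]
```

Request:
{"method": "apply_moves", "body": {"targets": [[-0.12,0.4,-0.06,0,0,0],[0,1,0,0,0,0],[0,1,0,0,0,0],[0,1,0,0,0,0],[0,0.5,0,0,0,0],[0,0.3,0,0,0,0],[0,0.1,0,0,0,0],[0,0,0,0,0,0]]}}

```text
clock: 20.65
eef_pos: [430.3, 132.5, -4.8]
tool_rot: [-1.571, 0.001, -2.357]
force: [0.8, -1.3, -2.0]
width: 27.8
```

Request:
{"method": "apply_moves", "body": {"targets": [[0,0.08,0,0,0,0],[0,0.06,0,0,0,0],[0,0.05,0,0,0,0],[0,0.03,0,0,0,0],[0,0,0,0,0,0]]}}

```text
clock: 21.28
eef_pos: [430.5, 132.5, -12.7]
tool_rot: [-1.57, 0.002, -2.357]
force: [-1.1, 0.3, 8.5]
width: 27.5
```

Request:
{"method": "apply_moves", "body": {"targets": [[0,0,0,0,0,0],[0,0,0,0,0,0],[0,0,0,0,0,0],[0,0,0,0,0,0],[0,0,0,0,0,0]], "jaw": 1}}

```text
clock: 21.9
eef_pos: [429.8, 132.4, -14.0]
tool_rot: [-1.571, -0.0, -2.357]
force: [0.2, 0.5, -0.6]
width: 85.7
```

Request:
{"method": "apply_moves", "body": {"targets": [[0,-0.5,0,0,0,0],[0,-1,0,0,0,0],[0,-1,0,0,0,0],[0,-1,0,0,0,0],[0,-1,0,0,0,0],[0,-0.8,0,0,0,0],[0,0,0,0,0,0]]}}

```text
clock: 22.78
eef_pos: [431.4, 132.9, 200.1]
tool_rot: [-1.568, 0.004, -2.358]
force: [0.6, -0.6, -0.6]
width: 85.6
```

```bash
python3 - <<'E'
from h import *
np.set_printoptions(precision=1,suppress=True)
st=read_state();w=calibration("wrist");im=get_image("wrist")[:,:,::-1].copy();np.save("w10.npy",w["world_from_camera"]);cv2.imwrite("pics/w10.png",im);print(st["clock"],st["eef_pos"])
s=get_image("side")[:,:,::-1];sc=get_image("scene")[:,:,::-1]
o=np.zeros((600,800,3),np.uint8);o[:480,:420]=im[:,110:530];o[:280,420:]=cv2.resize(s[230:335,290:430],(380,280));o[300:580,420:]=cv2.resize(sc[210:300,220:340],(380,280));cv2.imwrite("pics/m10.png",o)
plan([(520,160,220,-100),(606,216,170,-174)])
plan([(520,160,220,-60),(606,216,170,6)])
print(st["qpos"])
E
```

```text
22.775 [431.4 132.9 200.1]
-> [520. 160. 220.] -100 5 rows
   [-0.42, -0.11, 0.22, 0.0, -0.88, 0.0]
   [-0.39, -0.11, 0.27, 0.0, -0.88, 0.0]
   [-0.35, -0.11, 0.32, 0.0, -0.88, 0.0]
   [-0.31, -0.11, 0.36, 0.0, -0.88, 0.0]
   [-0.27, -0.11, 0.39, 0.0, -0.88, 0.0]
-> [606. 216. 170.] -174 10 rows
   [-0.18, 0.13, 0.19, 0.0, 0.92, 0.0]
   [-0.2, 0.13, 0.16, 0.0, 0.92, 0.0]
   [-0.22, 0.13, 0.14, 0.0, 0.92, 0.0]
   [-0.23, 0.13, 0.11, 0.0, 0.92, 0.0]
   [-0.24, 0.13, 0.08, 0.0, 0.92, 0.0]
   [-0.25, 0.12, 0.04, 0.0, 0.92, 0.0]
   [-0.26, 0.12, 0.01, 0.0, 0.92, 0.0]
   [-0.26, 0.13, -0.02, 0.0, 0.92, 0.0]
   [-0.25, 0.13, -0.05, 0.0, 0.92, 0.0]
   [-0.24, 0.13, -0.09, 0.0, 0.92, 0.0]
-> [520. 160. 220.] -60 10 rows
   [-0.21, -0.06, 0.11, 0.0, -0.94, 0.0]
   [-0.19, -0.06, 0.14, 0.0, -0.94, 0.0]
   [-0.17, -0.06, 0.16, 0.0, -0.94, 0.0]
   [-0.15, -0.06, 0.18, 0.0, -0.94, 0.0]
   [-0.13, -0.06, 0.2, 0.0, -0.94, 0.0]
   [-0.1, -0.06, 0.22, 0.0, -0.94, 0.0]
   [-0.07, -0.06, 0.23, 0.0, -0.94, 0.0]
   [-0.04, -0.06, 0.23, 0.0, -0.94, 0.0]
   [-0.01, -0.06, 0.24, 0.0, -0.94, 0.0]
   [0.02, -0.06, 0.24, 0.0, -0.94, 0.0]
-> [606. 216. 170.] 6 9 rows
   [-0.02, 0.14, 0.28, 0.0, -0.92, 0.0]
   [0.02, 0.14, 0.28, 0.0, -0.92, 0.0]
   [0.06, 0.14, 0.28, 0.0, -0.92, 0.0]
   [0.09, 0.14, 0.27, 0.0, -0.92, 0.0]
   [0.13, 0.14, 0.26, 0.0, -0.92, 0.0]
   [0.16, 0.14, 0.24, 0.0, -0.92, 0.0]
   [0.19, 0.14, 0.22, 0.0, -0.92, 0.0]
   [0.21, 0.14, 0.19, 0.0, -0.92, 0.0]
   [0.24, 0.14, 0.16, 0.0, -0.92, 0.0]
[ 0.1  0.4 -0.6  2.   0.3  0.8 -1.5]
```

View pics/m10.png

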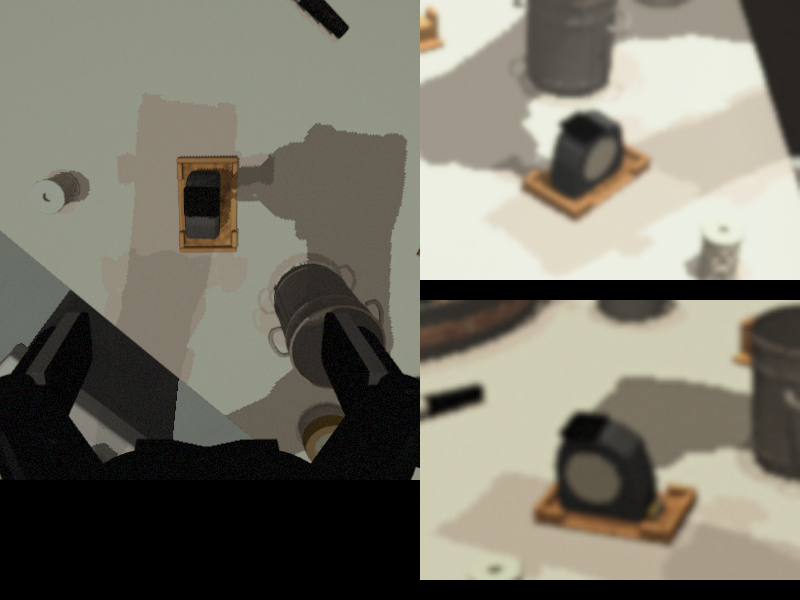

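The measure stands upright inside the dish in all three views. On to the marker: hover, then refine from the black cap.

```bash
python3 - <<'E'
from h import *
np.set_printoptions(precision=1,suppress=True)
w=calibration("wrist")
for n,t,c,roi in ((7,(508,2),(409,133),(390,460,80,145)),(2,(383,171),(389.5,270),(375,400,236,275))):
    w["world_from_camera"]=np.load(f"w{n}.npy");im=cv2.imread(f"pics/w{n}.png");g=im.max(2)
    m=np.zeros_like(g);x0,x1,y0,y1=roi;m[y0:y1,x0:x1]=g[y0:y1,x0:x1]<70
    q=max(cv2.findContours(m,0,2)[0],key=cv2.contourArea);r=cv2.minAreaRect(q);b=[onz(w,p,8)[:2] for p in cv2.boxPoints(r)]
    a,e=onz(w,t,8),onz(w,c,8);print(n,"tail",a,"cap",e,"mid",(a+e)/2,np.degrees(np.arctan2(*(e-a)[[1,0]])),np.linalg.norm(a-e),"capcentre",onz(w,r[0],8),b)
plan([(606,216,190,-84)])
E
```

```text
7 tail [599.8 284.2   8. ] cap [613.3 150.7   8. ] mid [606.5 217.5   8. ] -84.20879410091075 134.1759832773455 capcentre [609.1 173.    8. ] [array([602.3, 148.3]), array([599.9, 195.7]), array([615.8, 197.2]), array([618.7, 149.4])]
2 tail [599.  283.4   8. ] cap [613.3 149.6   8. ] mid [606.1 216.5   8. ] -83.90524725957715 134.6234751427137 capcentre [608.2 172.7   8. ] [array([598.5, 196.6]), array([615.7, 196.5]), array([618.1, 148. ]), array([600.5, 148.2])]
-> [606. 216. 190.] -84 7 rows
   [-0.66, 0.03, 0.23, 0.0, -0.91, 0.0]
   [-0.62, 0.03, 0.32, 0.0, -0.91, 0.0]
   [-0.58, 0.03, 0.39, 0.0, -0.91, 0.0]
   [-0.52, 0.03, 0.46, 0.0, -0.91, 0.0]
   [-0.46, 0.03, 0.53, 0.0, -0.91, 0.0]
   [-0.39, 0.03, 0.58, 0.0, -0.91, 0.0]
   [-0.31, 0.03, 0.62, 0.0, -0.91, 0.0]
```

Request:
{"method": "apply_moves", "body": {"targets": [[-0.65,0,0.25,0,-0.9,0],[-0.6,0,0.3,0,-0.9,0],[-0.6,0,0.4,0,-0.9,0],[-0.5,0,0.45,0,-0.9,0],[-0.45,0,0.55,0,-0.9,0],[-0.4,0.2,0.6,0,-0.95,0],[-0.3,0.5,0.6,0,-0.95,0],[0,1,0,0,0,0],[0,1,0,0,0,0],[0,0,0,0,0,0]]}}

```text
clock: 24.18
eef_pos: [603.2, 211.7, 85.4]
tool_rot: [-1.58, -0.003, -1.463]
force: [0.1, -0.2, 0.2]
width: 85.8
```

```bash
python3 - <<'E'
from h import *
plan([(606.3,217,20,-84),(606.3,217,-26,-84)])
E
```

```text
-> [606. 217.  20.] -84 2 rows
   [-0.06, 0.82, 0.05, 0.03, 0.01, 0.01]
   [-0.06, 0.82, 0.05, 0.03, 0.01, 0.01]
-> [606. 217. -26.] -84 1 rows
   [0.0, 1.15, 0.0, 0.0, 0.0, 0.0]
```

Request:
{"method": "apply_moves", "body": {"targets": [[-0.06,0.8,0.05,0,0,0],[-0.06,0.8,0.03,0,0,0],[0,0.7,0,0,0,0],[0,0.35,0,0,0,0],[0,0.1,0,0,0,0],[0,0,0,0,0,0]]}}

```text
clock: 24.92
eef_pos: [610.0, 219.0, -18.9]
tool_rot: [-1.569, 0.001, -1.464]
force: [-0.2, -0.6, 1.0]
width: 85.0
```

Request:
{"method": "apply_moves", "body": {"targets": [[0,0,0,0,0,0],[0,0,0,0,0,0],[0,0,0,0,0,0],[0,0,0,0,0,0],[0,0,0,0,0,0],[0,0,0,0,0,0]], "jaw": -1}}

```text
clock: 25.68
eef_pos: [609.3, 218.6, -19.9]
tool_rot: [-1.571, 0.0, -1.464]
force: [0.2, 0.1, -0.1]
width: 0.1
```

```bash
python3 - <<'E'
from h import *
plan([(600,60,150,-70),(589,-102,150,-63.5)])
E
```

```text
-> [600.  60. 150.] -70 5 rows
   [0.78, -0.85, -0.13, 0.0, -0.35, 0.0]
   [0.78, -0.85, -0.17, 0.0, -0.35, 0.0]
   [0.77, -0.85, -0.21, 0.0, -0.35, 0.0]
   [0.76, -0.85, -0.24, 0.0, -0.35, 0.0]
   [0.74, -0.85, -0.28, 0.0, -0.35, 0.0]
-> [ 589. -102.  150.] -63.5 4 rows
   [0.93, 0.0, -0.41, 0.0, -0.2, 0.0]
   [0.92, 0.0, -0.44, 0.0, -0.2, 0.0]
   [0.9, 0.0, -0.46, 0.0, -0.2, 0.0]
   [0.89, 0.0, -0.49, 0.0, -0.2, 0.0]
```

The fingers closed above the pen (width 0, no force), so the shut-tip offset is nearer 38–40 mm. I'll reopen, check the pen numerically, and go lower.

Request:
{"method": "apply_moves", "body": {"targets": [[0.04,0,-0.07,0,0,0],[0,0,0,0,0,0],[0,0,0,0,0,0],[0,0,0,0,0,0],[0,0,0,0,0,0],[0,0,0,0,0,0]], "jaw": 1}}

```text
clock: 26.42
eef_pos: [606.7, 216.7, -19.9]
tool_rot: [-1.571, 0.0, -1.464]
force: [-0.2, 0.1, 0.3]
width: 85.7
```

```bash
python3 - <<'E'
from h import *
np.set_printoptions(precision=1,suppress=True)
st=read_state();w=calibration("wrist");im=get_image("wrist")[:,:,::-1].copy();cv2.imwrite("pics/w11.png",im);np.save("w11.npy",w["world_from_camera"]);print(st["eef_pos"])
s=calibration("side");a=get_image("side")[:,:,::-1].copy();cv2.imwrite("pics/s11.png",a)
print("pen px predicted",proj(w,(599.4,284,8)),proj(w,(606.3,217,8)),proj(w,(613,150,8)))
o=np.zeros((480,800,3),np.uint8);o[:,:400]=im[:,120:520];o[:300,400:]=cv2.resize(a[220:370,180:380],(400,300));cv2.imwrite("pics/m11.png",o)
E
```

```text
[606.7 216.7 -19.9]
pen px predicted [317.1 141.9] [316.3 306.2] [315.4 433.5]
```

View pics/m11.png

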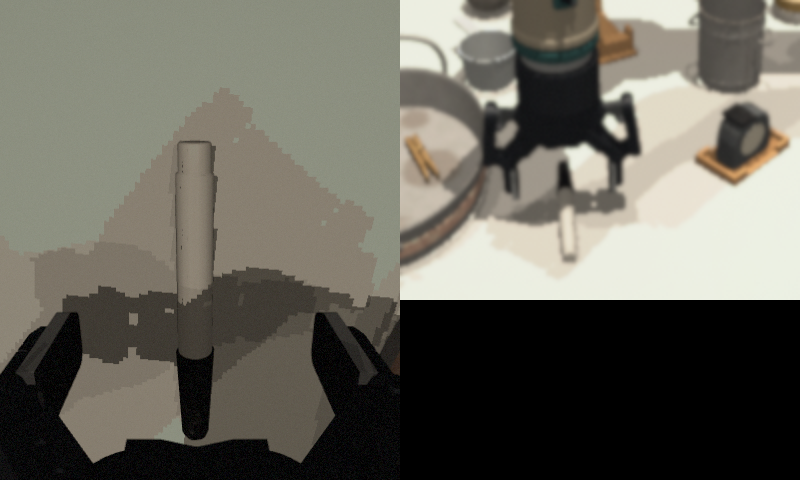

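The pen is undisturbed and centred, with its ends at the predicted pixels (315,142) and (315,437). The pan is close on the left, so I'll go down with the jaws half closed.

Request:
{"method": "apply_moves", "body": {"targets": [[0,0,0,0,0,0],[0,0,0,0,0,0],[0,0.1,0,0,0,0],[0,0.1,0,0,0,0],[0,0.1,0,0,0,0],[0,0.05,0,0,0,0],[0,0,0,0,0,0]], "jaw": 0}}

```text
clock: 27.4
eef_pos: [606.6, 216.7, -34.1]
tool_rot: [-1.571, -0.0, -1.464]
force: [-0.4, -0.4, -0.2]
width: 42.8
```

Request:
{"method": "apply_moves", "body": {"targets": [[0,0,0,0,0,0],[0,0,0,0,0,0],[0,0,0,0,0,0],[0,0,0,0,0,0]], "jaw": -1}}

```text
clock: 27.9
eef_pos: [607.0, 216.9, -33.4]
tool_rot: [-1.57, 0.0, -1.464]
force: [-0.4, -0.6, 4.7]
width: 13.1
```

Width 13 could be a pinch high on the pen. I'll reopen, go 6 mm lower and re-grip.

Request:
{"method": "apply_moves", "body": {"targets": [[0,0,0,0,0,0],[0,0,0,0,0,0],[0,0.1,0,0,0,0],[0,0.05,0,0,0,0],[0,0,0,0,0,0]], "jaw": 0}}

```text
clock: 28.52
eef_pos: [606.5, 216.5, -39.7]
tool_rot: [-1.571, -0.001, -1.464]
force: [-0.8, -1.4, 3.9]
width: 42.4
```

Request:
{"method": "apply_moves", "body": {"targets": [[0,0,0,0,0,0],[0,0,0,0,0,0],[0,0,0,0,0,0],[0,0,0,0,0,0]], "jaw": -1}}

```text
clock: 29.02
eef_pos: [607.8, 218.1, -37.4]
tool_rot: [-1.568, 0.001, -1.463]
force: [-2.9, -0.9, 15.4]
width: 13.2
```

Pen held; width is 13.2 again, with the tips now at table level. Next I fix the rest's pose from the prong tops in two earlier wrist views, then carry the pen over.

```bash
python3 - <<'E'
from h import *
np.set_printoptions(precision=1,suppress=True)
w=calibration("wrist")
for n,P in ((5,((452,40),(503,13),(542,126),(494,147))),(6,((433,40),(483,8),(517,118),(474,135)))):
    w["world_from_camera"]=np.load(f"w{n}.npy"); Q=np.array([onz(w,p,32) for p in P]); d=(Q[3]-Q[0]+Q[2]-Q[1])/2
    print(n,Q[:,:2],"mean",Q.mean(0),"dir",np.degrees(np.arctan2(d[1],d[0])),np.linalg.norm(d))
s=calibration("side");S=lambda u,v:(235+u/4,195+v/4)
Q=np.array([onz(s,S(*p),33) for p in ((115,95),(174,85),(237,155),(178,175))]);print(Q.mean(0))
plan([(606,217,120,-84),(600,60,120,-70),(588,-102,120,-63.5)])
E
```

```text
5 [[ 545.9  -74. ]
 [ 582.3  -55.8]
 [ 623.6 -137.2]
 [ 586.8 -153.4]] mean [ 584.7 -105.1   32. ] dir -62.93573344503591 90.30771442457474
6 [[ 542.   -78.7]
 [ 581.4  -55. ]
 [ 620.7 -141.8]
 [ 584.  -156. ]] mean [ 582.  -107.9   32. ] dir -63.651090407429365 91.57698161268955
[ 587.8 -106.1   33. ]
-> [606. 217. 120.] -84 4 rows
   [0.0, -0.98, -0.01, -0.01, 0.0, 0.0]
   [0.0, -0.98, -0.01, -0.01, 0.0, 0.0]
   [0.0, -0.98, -0.01, -0.01, 0.0, 0.0]
   [0.01, -0.98, -0.01, -0.01, 0.0, 0.0]
-> [600.  60. 120.] -70 4 rows
   [0.97, 0.0, -0.14, 0.0, -0.44, 0.0]
   [0.96, 0.0, -0.2, 0.0, -0.44, 0.0]
   [0.95, 0.0, -0.26, 0.0, -0.44, 0.0]
   [0.93, 0.0, -0.31, 0.0, -0.44, 0.0]
-> [ 588. -102.  120.] -63.5 4 rows
   [0.93, 0.0, -0.42, 0.0, -0.2, 0.0]
   [0.91, 0.0, -0.44, 0.0, -0.2, 0.0]
   [0.9, 0.0, -0.47, 0.0, -0.2, 0.0]
   [0.89, 0.0, -0.49, 0.0, -0.2, 0.0]
```

Request:
{"method": "apply_moves", "body": {"targets": [[0,-0.5,0,0,0,0],[0,-1,0,0,0,0],[0,-1,0,0,0,0],[0,-1,0,0,0,0],[0.95,-0.3,-0.15,0,-0.45,0],[0.95,0,-0.2,0,-0.45,0],[0.95,0,-0.25,0,-0.45,0],[0.95,0,-0.3,0,-0.45,0],[0.9,0,-0.4,0,-0.2,0],[0.9,0,-0.45,0,-0.2,0],[0.9,0,-0.45,0,-0.2,0],[0.9,0,-0.5,0,-0.2,0]]}}

```text
clock: 30.52
eef_pos: [591.8, -101.9, 112.6]
tool_rot: [-1.57, -0.0, -1.1]
force: [-0.4, -0.1, -1.0]
width: 13.2
```

Request:
{"method": "apply_moves", "body": {"targets": [[0,0,0,0,0,0],[0,0,0,0,0,0]]}}

```text
clock: 30.78
eef_pos: [591.9, -99.8, 112.5]
tool_rot: [-1.57, 0.001, -1.101]
force: [1.4, 0.3, -0.6]
width: 13.2
```

```bash
python3 - <<'E'
from h import *
np.set_printoptions(precision=1,suppress=True)
st=read_state();w=calibration("wrist");im=get_image("wrist")[:,:,::-1].copy();cv2.imwrite("pics/w12.png",im);np.save("w12.npy",w["world_from_camera"]);print(st["eef_pos"],np.degrees(st["tool_rot"]),st["width"])
print("rest px",[proj(w,p) for p in ((545,-24,0),(586,-106,32))])
for q in cv2.findContours(wood(im),0,2)[0]:
    if cv2.contourArea(q)>300: print(cv2.boundingRect(q),cv2.contourArea(q))
plan([(586,-106,60,-63.2),(586,-106,-8,-63.2)])
E
```

```text
[591.9 -99.8 112.5] [-89.9   0.  -63.1] 13.151959550549492
rest px [array([305.3,  93.5]), array([304.5, 235.1])]
(550, 406, 90, 74) 2770.0
(4, 219, 111, 92) 3441.0
(271, 138, 74, 167) 4379.5
(614, 0, 26, 148) 2103.5
-> [ 586. -106.   60.] -63.2 2 rows
   [0.04, 0.66, -0.11, 0.0, 0.01, 0.0]
   [0.04, 0.66, -0.11, 0.0, 0.01, 0.0]
-> [ 586. -106.   -8.] -63.2 2 rows
   [0.0, 0.85, 0.0, 0.0, 0.0, 0.0]
   [0.0, 0.85, 0.0, 0.0, 0.0, 0.0]
```

```bash
python3 - <<'E'
from h import *
np.set_printoptions(precision=1,suppress=True)
w=calibration("wrist");w["world_from_camera"]=np.load("w12.npy");im=cv2.imread("pics/w12.png");m=wood(im)
for v in range(138,240,8):
    u=np.flatnonzero(m[v,240:380])+240; print(v,u.min(),u.max(),np.round(onz(w,(u.min(),v),6)[:2]),np.round(onz(w,(u.max(),v),6)[:2]))
a=np.radians(-63.2);Y=np.array([np.cos(a),np.sin(a),0]);X=np.array([-Y[1],Y[0],0]);C=np.array([586,-106,0])
for n,x,y,z in (("footL",-25,-62,6),("footR",25,-62,6),("prongL",-25,-54,34),("prongR",25,-54,34),("prongL2",-25,-38,34),("prongR2",25,-38,34),("footmidL",-25,0,6),("footmidR",25,0,6)): print(n,proj(w,C+x*X+y*Y+[0,0,z]))
cv2.imwrite("pics/c12.png",cv2.resize(im[110:320,220:400],None,fx=2.8,fy=2.8))
E
```

```text
138 274 340 [539. -60.] [580. -39.]
146 273 343 [541. -65.] [584. -43.]
154 272 343 [542. -71.] [587. -48.]
162 271 344 [544. -76.] [590. -53.]
170 271 344 [546. -81.] [593. -58.]
178 274 342 [551. -85.] [594. -63.]
186 274 342 [553. -91.] [597. -68.]
194 274 342 [556. -96.] [599. -74.]
202 275 342 [ 559. -101.] [602. -79.]
210 275 341 [ 561. -106.] [604. -84.]
218 275 341 [ 564. -112.] [607. -90.]
226 275 341 [ 566. -117.] [610. -95.]
234 275 341 [ 569. -123.] [ 613. -101.]
footL [268.8 138.4]
footR [340.9 138.5]
prongL [264.3 154.6]
prongR [343.3 154.8]
prongL2 [265.2 179.8]
prongR2 [342.8 179.9]
footmidL [271.6 224.3]
footmidR [339.2 224.4]
```

The rest's edges agree with the prediction to within 2 mm; its centre is refined to (587.7,-105.1). Lowering.

Request:
{"method": "apply_moves", "body": {"targets": [[0.07,0.5,-0.15,0,0,0],[0,0.9,0,0,0,0],[0,0.7,0,0,0,0],[0,0.5,0,0,0,0],[0,0.3,0,0,0,0],[0,0.05,0,0,0,0],[0,0,0,0,0,0]]}}

```text
clock: 31.7
eef_pos: [588.4, -105.4, -5.2]
tool_rot: [-1.57, -0.001, -1.1]
force: [0.2, -0.5, 0.4]
width: 13.2
```

Request:
{"method": "apply_moves", "body": {"targets": [[0,0.08,0,0,0,0],[0,0.06,0,0,0,0],[0,0.04,0,0,0,0],[0,0.02,0,0,0,0],[0,0,0,0,0,0]]}}

```text
clock: 32.33
eef_pos: [587.8, -105.8, -13.4]
tool_rot: [-1.571, -0.001, -1.101]
force: [-1.5, 0.5, 5.8]
width: 13.4
```

Request:
{"method": "apply_moves", "body": {"targets": [[0,0,0,0,0,0],[0,0,0,0,0,0],[0,0,0,0,0,0],[0,0,0,0,0,0],[0,0,0,0,0,0]], "jaw": 0.3}}

```text
clock: 32.95
eef_pos: [587.8, -105.6, -13.9]
tool_rot: [-1.571, 0.0, -1.101]
force: [-0.1, 0.1, 0.1]
width: 55.6
```

Request:
{"method": "apply_moves", "body": {"targets": [[0,-0.3,0,0,0,0],[0,-0.7,0,0,0,0],[0,-1,0,0,0,0],[0,-1,0,0,0,0],[0,-1,0,0,0,0],[0,-1,0,0,0,0],[0,0,0,0,0,0]], "jaw": 0.3}}

```text
clock: 33.83
eef_pos: [590.2, -105.0, 190.4]
tool_rot: [-1.565, -0.004, -1.1]
force: [-0.6, -0.5, -0.1]
width: 55.3
```

```bash
python3 - <<'E'
from h import *
np.set_printoptions(precision=1,suppress=True)
st=read_state();w=calibration("wrist");im=get_image("wrist")[:,:,::-1].copy();cv2.imwrite("pics/w13.png",im);np.save("w13.npy",w["world_from_camera"]);print(st["clock"],st["eef_pos"])
s=calibration("side");c=calibration("scene");a=get_image("side")[:,:,::-1].copy();b=get_image("scene")[:,:,::-1].copy();cv2.imwrite("pics/s13.png",a);cv2.imwrite("pics/c13.png",b)
Y=np.array([.451,-.893,0]);C=np.array([587.7,-105.1,32])
print("pen ends predicted wrist",[proj(w,C+k*67*Y) for k in(-1,1)],"side",[proj(s,C+k*67*Y) for k in(-1,1)])
# brightness along the cross-section at two pen stations
g=cv2.cvtColor(im,cv2.COLOR_BGR2HSV)
for k in (-60,-30,0,20,35,60):
    u,v=proj(w,C+k*Y); u=int(u);v=int(v); print(k,(u,v),[tuple(int(t) for t in g[v,x][1:]) for x in range(u-28,u+29,7)])
# lid hover plan
plan([(590,150,220,-75),(580,393,150,-60)])
E
```

```text
33.825 [ 590.2 -105.   190.4]
pen ends predicted wrist [array([312.7, 121.5]), array([312.8, 274.4])] side [array([290.7, 240.6]), array([267.9, 214.7])]
-60 (312, 130) [(55, 125), (148, 131), (148, 133), (43, 119), (44, 145), (91, 84), (144, 143), (149, 147), (132, 126)]
-30 (312, 167) [(40, 128), (142, 135), (153, 130), (46, 121), (44, 149), (51, 111), (144, 142), (142, 147), (63, 125)]
0 (312, 202) [(28, 148), (150, 126), (142, 135), (44, 115), (41, 148), (54, 109), (142, 145), (136, 150), (43, 141)]
20 (312, 224) [(29, 152), (135, 149), (134, 148), (50, 123), (24, 150), (44, 127), (131, 146), (121, 148), (24, 149)]
35 (312, 241) [(39, 143), (153, 70), (141, 128), (73, 21), (51, 20), (255, 3), (143, 139), (140, 60), (50, 101)]
60 (312, 267) [(47, 104), (50, 103), (45, 102), (42, 92), (91, 14), (85, 18), (45, 103), (49, 104), (44, 104)]
-> [590. 150. 220.] -75 6 rows
   [-0.95, -0.14, 0.49, 0.0, 0.25, 0.0]
   [-0.96, -0.14, 0.46, 0.0, 0.25, 0.0]
   [-0.98, -0.14, 0.43, 0.0, 0.25, 0.0]
   [-0.99, -0.14, 0.39, 0.0, 0.25, 0.0]
   [-1.0, -0.14, 0.36, 0.0, 0.25, 0.0]
   [-1.02, -0.14, 0.32, 0.0, 0.25, 0.0]
-> [580. 393. 150.] -60 6 rows
   [-0.99, 0.29, 0.22, 0.0, -0.31, 0.0]
   [-0.98, 0.29, 0.26, 0.0, -0.31, 0.0]
   [-0.97, 0.29, 0.31, 0.0, -0.31, 0.0]
   [-0.95, 0.29, 0.35, 0.0, -0.31, 0.0]
   [-0.94, 0.29, 0.39, 0.0, -0.31, 0.0]
   [-0.92, 0.29, 0.43, 0.0, -0.31, 0.0]
```

The pen lies along the rest line with wood symmetric on either side of it, and the cap end is beyond the far cradle. Now the lid.

Request:
{"method": "apply_moves", "body": {"targets": [[-0.95,-0.15,0.5,0,0.25,0],[-0.95,-0.15,0.45,0,0.25,0],[-1,-0.15,0.45,0,0.25,0],[-1,-0.15,0.4,0,0.25,0],[-1,-0.15,0.35,0,0.25,0],[-1,-0.15,0.3,0,0.25,0],[-1,0.3,0.2,0,-0.3,0],[-1,0.3,0.25,0,-0.3,0],[-0.95,0.3,0.3,0,-0.3,0],[-0.95,0.3,0.35,0,-0.3,0],[-0.95,0.3,0.4,0,-0.3,0],[-0.9,0.3,0.45,0,-0.3,0]], "jaw": 1}}

```text
clock: 35.48
eef_pos: [580.2, 394.7, 148.0]
tool_rot: [-1.574, -0.001, -1.057]
force: [-0.2, -0.3, -0.1]
width: 84.9
```

Request:
{"method": "apply_moves", "body": {"targets": [[0,0,0,0,0,0],[0,0,0,0,0,0]]}}

```text
clock: 35.72
eef_pos: [580.7, 392.9, 148.8]
tool_rot: [-1.573, -0.001, -1.059]
force: [-0.1, -0.2, -0.0]
width: 85.6
```

```bash
python3 - <<'E'
from h import *
np.set_printoptions(precision=1,suppress=True)
st=read_state();w=calibration("wrist");im=get_image("wrist")[:,:,::-1].copy();cv2.imwrite("pics/w14.png",im);np.save("w14.npy",w["world_from_camera"]);print(st["clock"],st["eef_pos"],np.degrees(st["tool_rot"]))
for q in cv2.findContours(wood(im),0,2)[0]:
    if cv2.contourArea(q)>300: (x,y),r=cv2.minEnclosingCircle(q); print((x,y),r,[onz(w,(x,y),z) for z in (30,38,45)],cv2.boundingRect(q))
plan([(580,393,60,-60),(580,393,-24,-60)])
E
```

```text
35.725 [580.7 392.9 148.8] [-90.1  -0.1 -60.7]
(378.0, 422.5) 73.22748565673828 [array([726.5, 248.9,  30. ]), array([721.5, 254.7,  38. ]), array([717.2, 259.7,  45. ])] (308, 389, 141, 58)
(48.5, 362.5) 50.62124252319336 [array([439.9, 160.9,  30. ]), array([442.6, 169. ,  38. ]), array([445. , 176.1,  45. ])] (0, 330, 98, 58)
(316.9927062988281, 216.1168975830078) 29.159875869750977 [array([580.9, 393. ,  30. ]), array([579.9, 394.9,  38. ]), array([579. , 396.5,  45. ])] (288, 188, 59, 58)
-> [580. 393.  60.] -60 2 rows
   [-0.02, 1.12, -0.01, 0.01, -0.05, 0.01]
   [-0.02, 1.12, -0.01, 0.01, -0.05, 0.01]
-> [580. 393. -24.] -60 2 rows
   [0.0, 1.05, 0.0, 0.0, 0.0, 0.0]
   [0.0, 1.05, 0.0, 0.0, 0.0, 0.0]
```

Request:
{"method": "apply_moves", "body": {"targets": [[-0.03,1,0,0,0,0],[0,1,0,0,0,0],[0,1,0,0,0,0],[0,0.7,0,0,0,0],[0,0.4,0,0,0,0],[0,0.2,0,0,0,0],[0,0,0,0,0,0]]}}

```text
clock: 36.65
eef_pos: [580.9, 395.0, -21.4]
tool_rot: [-1.57, -0.0, -1.059]
force: [0.1, -0.0, 0.5]
width: 85.3
```

Request:
{"method": "apply_moves", "body": {"targets": [[0,0,0,0,0,0],[0,0,0,0,0,0],[0,0,0,0,0,0],[0,0,0,0,0,0],[0,0,0,0,0,0]], "jaw": -1}}

```text
clock: 37.28
eef_pos: [581.0, 395.5, -20.4]
tool_rot: [-1.569, -0.0, -1.059]
force: [-0.3, -1.1, 5.1]
width: 40.0
```

```bash
python3 - <<'E'
from h import *
np.set_printoptions(precision=1,suppress=True)
w=calibration("wrist")
# pot rim from w7 and w10 (ellipse of rim at z=100) and w1
for n,roi in ((1,(225,310,180,270)),(7,(35,190,85,205))):
    w["world_from_camera"]=np.load(f"w{n}.npy")
print("w7 rim", onz(w,(94.5,148),100),[onz(w,p,100) for p in ((42,140),(147,155),(75,100),(112,198))])
plan([(500,200,190,-80),(432,-13,190,-90)])
E
```

```text
w7 rim [431.3 -14.3 100. ] [array([399.2, -34.5, 100. ]), array([463. ,   6.5, 100. ]), array([403.3,   5. , 100. ]), array([460.9, -37.3, 100. ])]
-> [500. 200. 190.] -80 7 rows
   [0.47, -0.75, -0.59, 0.0, 0.35, 0.0]
   [0.5, -0.75, -0.57, 0.0, 0.35, 0.0]
   [0.52, -0.75, -0.55, 0.0, 0.35, 0.0]
   [0.55, -0.75, -0.52, 0.0, 0.35, 0.0]
   [0.57, -0.75, -0.49, 0.0, 0.35, 0.0]
   [0.6, -0.75, -0.47, 0.0, 0.35, 0.0]
   [0.62, -0.75, -0.44, 0.0, 0.35, 0.0]
-> [432. -13. 190.] -90 5 rows
   [0.99, 0.0, -0.52, 0.0, 0.25, 0.0]
   [1.01, 0.0, -0.48, 0.0, 0.25, 0.0]
   [1.02, 0.0, -0.45, 0.0, 0.25, 0.0]
   [1.04, 0.0, -0.41, 0.0, 0.25, 0.0]
   [1.05, 0.0, -0.38, 0.0, 0.25, 0.0]
```

Request:
{"method": "apply_moves", "body": {"targets": [[0,-0.4,0,0,0,0],[0,-0.9,0,0,0,0],[0,-1,0,0,0,0],[0.45,-0.45,-0.6,0,0.35,0],[0.5,-0.45,-0.55,0,0.35,0],[0.5,-0.45,-0.55,0,0.35,0],[0.55,-0.45,-0.5,0,0.35,0],[0.55,-0.45,-0.5,0,0.35,0],[0.6,-0.4,-0.45,0,0.35,0],[0.6,-0.3,-0.45,0,0.35,0]]}}

```text
clock: 38.52
eef_pos: [499.1, 202.1, 189.7]
tool_rot: [-1.569, -0.0, -1.402]
force: [0.3, -0.3, 0.2]
width: 40.2
```

Request:
{"method": "apply_moves", "body": {"targets": [[1,0,-0.5,0,0.25,0],[1,0,-0.5,0,0.25,0],[1,0,-0.45,0,0.25,0],[1,0,-0.4,0,0.25,0],[0.5,0,-0.2,0,0.25,0],[0,0,0,0,0,0],[0,0,0,0,0,0]]}}

```text
clock: 39.4
eef_pos: [437.9, 15.9, 188.8]
tool_rot: [-1.569, 0.001, -1.574]
force: [-0.2, 0.4, -1.1]
width: 40.5
```

```bash
python3 - <<'E'
from h import *
np.set_printoptions(precision=1,suppress=True)
st=read_state();print(st["eef_pos"],st["width"]); im=get_image("wrist")[:,:,::-1].copy();w=calibration("wrist");cv2.imwrite("pics/w15.png",im);np.save("w15.npy",w["world_from_camera"])
print("pot centre/near rim predicted px",proj(w,(431.4,-14,100)),proj(w,(431.4,25,100)))
plan([(431.4,-14,100,-90)])
E
```

```text
[437.9  15.9 188.8] 40.48125780163983
pot centre/near rim predicted px [308.  267.7] [307.4 215.2]
-> [431. -14. 100.] -90 2 rows
   [0.38, 1.11, -0.08, -0.01, -0.01, 0.0]
   [0.38, 1.11, -0.08, -0.01, -0.01, 0.0]
```

Request:
{"method": "apply_moves", "body": {"targets": [[0.35,0.3,-0.1,0,0,0],[0.39,0.7,-0.06,0,0,0],[0,0.7,0,0,0,0],[0,0.5,0,0,0,0],[0,0.2,0,0,0,0],[0,0,0,0,0,0],[0,0,0,0,0,0]]}}

```text
clock: 40.33
eef_pos: [431.2, -14.7, 92.6]
tool_rot: [-1.57, 0.0, -1.575]
force: [0.1, -0.3, -0.4]
width: 40.2
```

```bash
python3 - <<'E'
from h import *
np.set_printoptions(precision=1,suppress=True)
a=get_image("side")[:,:,::-1].copy();cv2.imwrite("pics/s16.png",a);b=get_image("wrist")[:,:,::-1].copy();cv2.imwrite("pics/w16.png",b);w=calibration("wrist");np.save("w16.npy",w["world_from_camera"]);s=calibration("side")
print([read_state()["eef_pos"] for _ in range(3)])
for z in (60,80,95,113,118,123):
    l,r=proj(s,(431.4+39,-14,z)),proj(s,(431.4-39,-14,z));v=int((l[1]+r[1])/2);row=a[v,315:380].max(1).astype(int);print(z,v,l[0].round(1),r[0].round(1),list(row))
E
```

```text
[array([431.2, -14.9,  92.7]), array([431.2, -14.9,  92.7]), array([431.2, -14.9,  92.7])]
60 237 328.5 362.6 [np.int64(160), np.int64(160), np.int64(160), np.int64(160), np.int64(160), np.int64(160), np.int64(160), np.int64(160), np.int64(159), np.int64(160), np.int64(161), np.int64(160), np.int64(158), np.int64(144), np.int64(113), np.int64(86), np.int64(78), np.int64(77), np.int64(80), np.int64(81), np.int64(81), np.int64(83), np.int64(83), np.int64(83), np.int64(85), np.int64(86), np.int64(87), np.int64(89), np.int64(91), np.int64(94), np.int64(98), np.int64(101), np.int64(103), np.int64(102), np.int64(99), np.int64(100), np.int64(103), np.int64(104), np.int64(103), np.int64(100), np.int64(99), np.int64(98), np.int64(96), np.int64(94), np.int64(91), np.int64(101), np.int64(146), np.int64(206), np.int64(231), np.int64(231), np.int64(215), np.int64(187), np.int64(201), np.int64(229), np.int64(237), np.int64(239), np.int64(238), np.int64(235), np.int64(231), np.int64(228), np.int64(226), np.int64(226), np.int64(226), np.int64(226), np.int64(225)]
80 230 328.7 363.1 [np.int64(160), n
[... 4128 characters left out ...]
p.int64(80), np.int64(78), np.int64(76), np.int64(76), np.int64(77), np.int64(77), np.int64(77), np.int64(78), np.int64(77), np.int64(76), np.int64(76), np.int64(74), np.int64(74), np.int64(74), np.int64(75), np.int64(74), np.int64(74), np.int64(75), np.int64(74), np.int64(73), np.int64(78), np.int64(86), np.int64(92), np.int64(87), np.int64(82), np.int64(81), np.int64(79), np.int64(78), np.int64(79), np.int64(79), np.int64(80), np.int64(83), np.int64(97), np.int64(125), np.int64(148), np.int64(160), np.int64(175), np.int64(194), np.int64(197), np.int64(185), np.int64(180), np.int64(179), np.int64(179), np.int64(174), np.int64(162), np.int64(151), np.int64(147), np.int64(145), np.int64(145)]
```

Request:
{"method": "apply_moves", "body": {"targets": [[-0.03,0.1,0.02,0,0,0],[0,0.1,0,0,0,0],[0,0.06,0,0,0,0],[0,0.04,0,0,0,0],[0,0,0,0,0,0]]}}

```text
clock: 41.05
eef_pos: [431.4, -13.6, 80.0]
tool_rot: [-1.571, -0.0, -1.575]
force: [-0.7, -0.3, -1.4]
width: 40.2
```

Request:
{"method": "apply_moves", "body": {"targets": [[0,0.03,0.02,0,0,0],[0,0.03,0,0,0,0],[0,0,0,0,0,0],[0,0,0,0,0,0]]}}

```text
clock: 41.55
eef_pos: [432.5, -13.6, 78.6]
tool_rot: [-1.57, -0.001, -1.575]
force: [-2.9, -0.4, 12.3]
width: 40.3
```

Request:
{"method": "apply_moves", "body": {"targets": [[0,0,0,0,0,0],[0,0,0,0,0,0],[0,0,0,0,0,0],[0,0,0,0,0,0],[0,0,0,0,0,0]], "jaw": 1}}

```text
clock: 42.18
eef_pos: [432.3, -13.6, 77.7]
tool_rot: [-1.571, 0.0, -1.575]
force: [-0.0, -0.5, -0.1]
width: 85.5
```

Request:
{"method": "apply_moves", "body": {"targets": [[0,-0.3,0,0,0,0],[0,-0.8,0,0,0,0],[0,-1,0,0,0,0],[0,-1,0,0,0,0],[0,-1,0,0,0,0],[0,-1,0,0,0,0],[1,0,0,0,0,0],[0,0,0,0,0,0],[0,0,0,0,0,0]]}}

```text
clock: 43.3
eef_pos: [431.7, -53.1, 282.0]
tool_rot: [-1.571, 0.0, -1.575]
force: [0.0, 1.1, 0.1]
width: 85.5
```

```bash
python3 - <<'E'
from h import *
np.set_printoptions(precision=1,suppress=True)
st=read_state();w=calibration("wrist");im=get_image("wrist")[:,:,::-1].copy();cv2.imwrite("pics/w17.png",im);np.save("w17.npy",w["world_from_camera"]);print(st["clock"],st["eef_pos"],st["force"])
s=get_image("side")[:,:,::-1];c=get_image("scene")[:,:,::-1];cv2.imwrite("pics/s17.png",s);cv2.imwrite("pics/c17.png",c)
for q in cv2.findContours(wood(im),0,2)[0]:
    if cv2.contourArea(q)>600: (x,y),r=cv2.minEnclosingCircle(q); print((round(x),round(y)),r,"z138",onz(w,(x,y),138))
o=np.zeros((600,800,3),np.uint8);o[:300,:400]=cv2.resize(s[150:345,180:440],(400,300));o[:300,400:]=cv2.resize(c[175:295,250:450],(400,300),interpolation=2) if 0 else cv2.resize(c[170:305,240:420],(400,300));o[300:,:400]=cv2.resize(im,(400,300))
x,y=proj(w,(432,-14,110));x,y=int(x),int(y);o[300:,400:]=cv2.resize(im[max(0,y-75):y+75,x-100:x+100],(400,300));cv2.imwrite("pics/m17.png",o)
E
```

```text
43.3 [431.7 -53.1 282. ] [0.  1.1 0.1]
(618, 368) 56.54433059692383 z138 [ 720.5 -211.3  138. ]
(324, 308) 27.287696838378906 z138 [ 438.  -144.7  138. ]
(235, 273) 27.088157653808594 z138 [ 359.7 -110.9  138. ]
(450, 222) 54.82938003540039 z138 [543.1 -65.8 138. ]
(317, 160) 27.48675537109375 z138 [432.2 -13.7 138. ]
(17, 142) 79.41200256347656 z138 [193.2   2.3 138. ]
(610, 46) 54.22647476196289 z138 [649.9  70.7 138. ]
(307, 13) 47.085662841796875 z138 [425.   91.8 138. ]
```

View pics/m17.png

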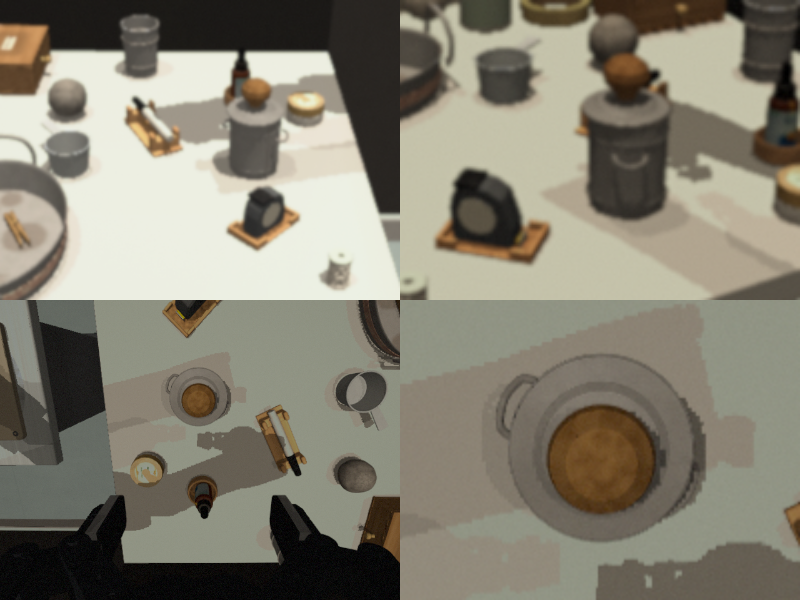

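All four are in place: the lid's knob axis is at (432.2,-13.7) against the pot at about (432,-14), the pen is in both cradles, and the measure and bottle are upright. Handing in.

```bash
python3 -c "
from cell import *
print(finish_job())"
```

```text
the job is handed in; nothing more can be done
None
```

I put all four things in their places in the order asked and handed the job in at about 43 s. The gripper was open and clear of everything. No verdict was reported.

**Last checks:**
- **Bottle and tape measure:** both stand upright, in the cup and the dish. The measure touched down at the height expected for the dish floor, a little to one side of the dish's middle but inside the lips.
- **Marker:** it lies in both cradles of the pen rest, with the cap end beyond the far one.
- **Lid:** it sits level, with its knob at (432.2, -13.7) against the pot at about (432, -14).
- **Small can and cotton reel:** I never moved near the can. Neither looks disturbed in the last pictures, but I did not measure their positions again.

**What went wrong or disagreed:**
- **Fingertip position:** the real fingertips sit about 30–40 mm short of the reported TCP.
- **First bottle grasp:** because of that it closed on the rubber top, pressing with about 14 N, and I redid it lower.
- **First marker grasp:** it closed on nothing above the pen. I then gripped it, and re-gripped 6 mm lower to be safe.
- **Jaw width on the marker:** it read 13 mm, not about 17. The jaws also read 1.5–2 mm small on the bottle and the measure, and both marker grips gave the same figure.
- **Lid in the side view:** just before release it appeared wider there than its 81 mm. I did not explain that; the wrist view afterwards showed it centred.

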